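# Fetch two capacitors from behind the solder spools

## Task

Two capacitors lie in the stock rack behind the solder spools. Move both spools out of the way into the black side tray, then lay each capacitor down in the V-cradle of its own colour on the test station, resting fully in the notches; when both are in, stand each spool back on the middle of the pad of its own colour. Keep the spools upright all the time, and leave the amber flux bottle where it stands.

Things in the scene. Friction and masses are not known exactly. Their poses are not given: they have to be found in the camera images.
- spool_white_center (a point): Spool of solder wire standing upright, white flanges, bright metal wire between. 50 mm tall, flanges 52 mm in diameter and 5 mm thick, wire 49 mm in diameter, gripped across the flanges; about 0.25 kg. The point is its centre, half-way up; z is upright. Starts on its own colour's pad, its axis 52 mm in front of the capacitors' line: no room for a finger between; spools about 115 mm apart.
- spool_green_center (a point): Spool of solder wire standing upright, green flanges, bright metal wire between. 50 mm tall, flanges 52 mm in diameter and 5 mm thick, wire 49 mm in diameter, gripped across the flanges; about 0.25 kg. The point is its centre, half-way up; z is upright. Starts on its own colour's pad, its axis 52 mm in front of the capacitors' line: no room for a finger between; spools about 115 mm apart.
- cap_blue_center (a point): Capacitor: blue cylinder, diameter 34 mm, 80 mm long, white stripe, metal end, black end with 5 mm pins; 0.11 kg. The point is its centre; x is the cylinder's axis. Starts lying level in a low grey rack, centre 32 mm above the table, the middle 50 mm of its length free below and beside for fingers. Both lie in line with each other, parallel to the row of pads, centres about 110 mm apart.
- cap_orange_center (a point): Capacitor: orange cylinder, diameter 34 mm, 80 mm long, white stripe, metal end, black end with 5 mm pins; 0.11 kg. The point is its centre; x is the cylinder's axis. Starts lying level in a low grey rack, centre 32 mm above the table, the middle 50 mm of its length free below and beside for fingers. Both lie in line with each other, parallel to the row of pads, centres about 110 mm apart.
- pad_white: Flat round white pad, 72 mm in diameter and 2 mm thick, fixed on the table: home of the white spool. The origin is the centre of its underside, on the table. The spool's centre is 27 mm above the table when it stands on it.
- pad_green: Flat round green pad, 72 mm in diameter and 2 mm thick, fixed on the table: home of the green spool. The origin is the centre of its underside, on the table. The spool's centre is 27 mm above the table when it stands on it.
- tray: Shallow open black tray, the side area: 240 mm along its x, 140 mm along its y, rim 12 mm high, walls and floor 5 mm thick, fixed. The origin is the centre of its underside, on the table. It has room for both spools side by side along its x (for example 55 mm either side of the middle); a spool standing in it has its centre 30 mm above the table.
- cradle_blue_seat (a point): Blue V-cradle: two upright plates 10 mm thick, 30 mm either side of the middle, with 90-degree V-notches. The point is where a seated capacitor's centre lies, 50 mm above the table; x runs along the groove (capacitor along x, either way round). Notch tops: 4 mm below the point, 24 mm to each side. 50 mm free between the plates, base top 34 mm below the point. Cradles about 110 mm apart.
- cradle_orange_seat (a point): Orange V-cradle: two upright plates 10 mm thick, 30 mm either side of the middle, with 90-degree V-notches. The point is where a seated capacitor's centre lies, 50 mm above the table; x runs along the groove (capacitor along x, either way round). Notch tops: 4 mm below the point, 24 mm to each side. 50 mm free between the plates, base top 34 mm below the point. Cradles about 110 mm apart.
- flux_bottle: Small amber bottle with a red cap, 38 mm in diameter, 85 mm tall, loose: a bystander to leave alone. The origin is the centre of its underside.
Not all that is in view belongs to the job. What is shaped like the part that bears spool_green_center but blue is not meant. What is shaped like the part that bears cap_orange_center but green is not meant.

How it is judged:
By the outcome, as a careful person would: the job done as asked, in the order asked, and still so for the second after the job is handed in, with the robot touching nothing.
It also fails if it takes over 144 s, if anything falls off the work surface, if the arm or the gripper's body presses on something with over 40 N, if the wrist force passes 120 N, or if a joint passes its speed limit or range.

## Robot

A 6-joint arm with a two-finger parallel gripper is mounted at the origin on the work surface. World frame = base frame: x ahead of the robot, y to its left, z up, the work surface at z = 0. Lengths are in mm, angles in rad, forces in N, time in s.
With the tool pointing down it reaches from about 275 to 750 mm from the base axis. Payload 10.2 kg.
Tool frame: the origin (TCP) lies at the very end of the fingers, on their centre line; the grasp point (between the pads) lies 19 mm behind it; z points along the fingers, x is the direction in which the jaws open and shut, and the axes are right-handed (so a half turn about z gives the same grasp; the last joint's range is limited). The gripper opens to 85 mm and grips with 20 to 120 N. Pads are 22 mm wide; open, the fingers measure 114 mm over their backs; the gripper's body (76 mm by 85 mm) begins 54 mm behind the grasp point. The pads swing forward as they close: fully open they stand 13 mm farther back than shut.
Start: joints at [1.057, 0.313, 1.498, -0, 1.331, -0.223], TCP at [150.54, 502.96, 231.294] pointing down, gripper open.
Joint ranges: [-2.94, 2.94], [-0.97, 2.17], [0.19, 2.56], [-1.23, 4.37], [0.02, 3.11], [-2.88, 2.88]. Speed limits (rad/s): [2.39, 2.39, 3.01, 3.14, 3.14, 3.14].

## Interface

Orientations are given as a unit quaternion [w, x, y, z].
In Python, from rig import ctrl, cams gives the robot as it stands.
- The arm moves only by the tool play_rows, never from a script. Its argument "steps" is a list of rows, each a list of 2 entries, a list of its own where there are three numbers: the shift along the tool's x, y, z normalised to -1 to 1, where 1 is 0.75 m, then the turn, a rotation vector about the tool's x, y, z normalised to -1 to 1, where 1 is 45 degrees. A call has 1 to 20 rows; each row shifts and turns the commanded pose from where the row before left it, along the tool's axes as they then stand; what a row does not reach is not made up. A row lasts 1/10 s, in which the tool goes at most 50 mm and 8.59 degrees, less where a joint would pass 70% of its speed; a pose out of reach is approached as far as the arm can. A call with a number of a shift or a turn outside -1 to 1 is refused whole. A call with a gripper value outside its range is refused whole. "grip" is the closure, from 0 (fully open) to 1 (shut), set as the call begins (left out, the last holds). The fingers move at their own pace and stop on an object; "squeeze" is the grip in N (left out, the last holds). Time passes only in rows, so rows that do not move let the fingers close. It gives the time, the measured TCP pose, the force and the opening at its end, in the units of the state.
- ctrl.sense(): the state, without advancing time (a new reading comes with each control period).
- cams.capture(name): name is "scene" or "side" or "wrist"; returns the picture (400x640x3 uint8, red, green, blue); there is no depth.
- cams.camera_info(name): a dict with "fx", "fy", "cx", "cy" (pixels), "xyz" and "attitude" of the camera in the world. Camera axes: x right, y up, looking along -z (the intrinsics and any distortion apply to the point x, -y, -z); pixel columns grow to the right and rows downward; lengths in mm; the calibration is good to about 2 mm. A picture is of the moment at which its call begins: read the wrist's pose just before it. camera_info takes no time and is no camera call; for the wrist camera it gives the pose at the moment of the call.
- ctrl.finish_job(): hands the job in, once; it reports no verdict.
Trained networks look in the newest picture that a camera, given by its name, has taken for a name from the list of things; names that differ only in an ending like _2 or _b are one class to them, and where a whole thing is asked for, a point or a joint stands for the part that bears it (a point fixed in the world has none). Each returns a list of dicts, best first, with "p" (0 to 1); they miss things now and then, are a little off and sometimes report something else, mostly with a low value. They report only what shows in the picture. A call takes as long as a camera call. They do not tell look-alikes from the thing itself.
- cams.search_frame(camera, thing): "rect" ([centre column, centre row, width, height] in pixels, round what is visible of it).
- cams.tip_of(camera, thing): "pixel" ([column, row] in pixels: a listed point, or the origin of a listed thing).
The state is a dict: "time_s": time; "joints": joint angles; "dq": joint speeds; "tau": joint torques, N m; "eef_pos": TCP position; "ee_rot": TCP orientation; "force": force on the tool from outside, world axes, zero at the start; "wrist_torque": the same for the moment, N m; "grip_width": opening from 0.0 (shut) to 1.0 (fully open).
Only numpy, scipy, OpenCV 4.12 (cv2) and the standard library are available. Lean on these libraries where they do the work, as an engineer would, in place of code of your own. Each camera call takes 0.05 s, during which the arm holds its last target.

## Working session

There is one attempt and no reset: what is moved stays moved. The work goes in short steps, Python scripts to look and compute and a tool call to move; the robot and the scene stay as the last step left them, time stands still between calls to the robot, and variables do not carry over. Pictures are saved under pics/ and viewed, and the job is handed in when it is done.

Besides the shell and the picture viewer there is one more tool, called after "Emit:" in YAML: its name, and indented under it one key for each argument. play_rows: Moves the arm, as the interface text tells. Its arguments: {"type":"object","properties":{"steps":{"type":"array"},"grip":{"type":"number"},"squeeze":{"type":"number"}},"required":["steps"]}

```bash
ls; mkdir -p pics; python3 - <<'E'
from rig import ctrl,cams
import cv2
print(ctrl.sense())
for n in ["scene","side","wrist"]:
    print(n,cams.camera_info(n))
    im=cams.capture(n); cv2.imwrite(f"pics/{n}0.png",im[:,:,::-1])
E
```

```text
pics
{'time_s': 0.0, 'joints': array([ 1.05661085e+00,  3.13408606e-01,  1.49845839e+00, -1.66022128e-05,
        1.33101127e+00, -2.23386591e-01]), 'dq': array([ 0.00022789, -0.00070455,  0.00102572, -0.00167102, -0.00088123,
        0.00200083]), 'tau': array([-8.97410100e-04, -4.12267578e+01, -2.59746838e+01, -1.98045395e-04,
        4.12456910e-03,  3.64019940e-06]), 'eef_pos': array([150.39957812, 502.71423463, 230.74824233]), 'ee_rot': array([ 2.67492663e-04,  8.02095175e-01,  5.97195878e-01, -5.84558977e-04]), 'force': array([-0.06309114,  0.05562143, -0.18411183]), 'wrist_torque': array([0.00528083, 0.01213694, 0.07656787]), 'grip_width': 0.9984001116646496}
scene {'fx': 517.8898912371651, 'fy': 517.8898912371651, 'cx': 315.6470752919159, 'cy': 198.00713101320267, 'xyz': array([1081.13675216, -268.90008612, 1041.15297708]), 'attitude': array([0.8256711 , 0.23661245, 0.13449646, 0.49415836])}
side {'fx': 487.19989471306565, 'fy': 487.19989471306565, 'cx': 325.8510119762171, 'cy': 198.04840070294705, 'xyz': array([427.03317196, 805.88205112, 732.54935161]), 'attitude': array([-0.05903835, -0.03962168,  0.4264693 ,  0.90170313])}
wrist {'fx': 297.0563674623647, 'fy': 297.0563674623647, 'cx': 319.73464192270103, 'cy': 204.68677988047529, 'xyz': array([ 68.328714  , 526.56091854, 373.80115228]), 'attitude': array([ 0.79056833, -0.13353443, -0.09908087,  0.58936683])}
```

View pics/scene0.png

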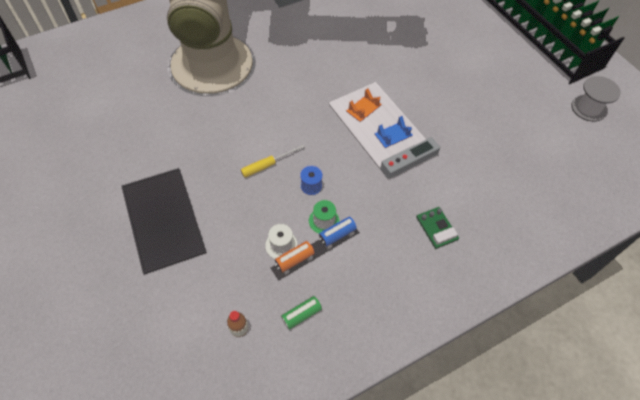

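View pics/side0.png

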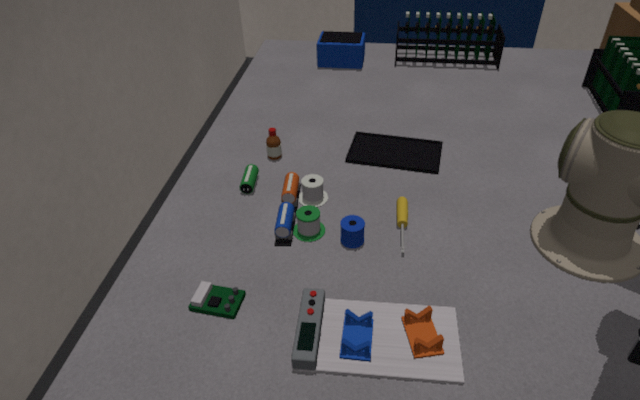

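View pics/wrist0.png

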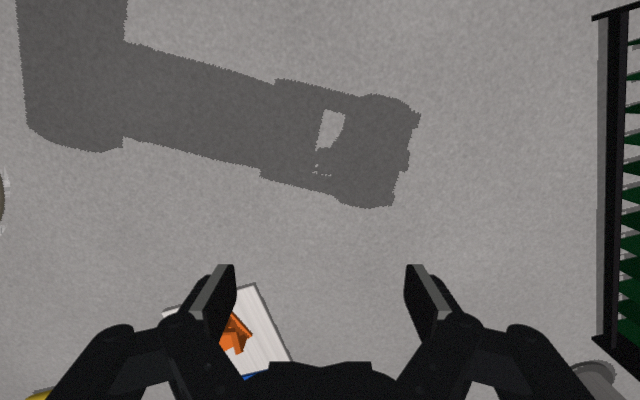

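The scene view shows the white spool at (281,240), green spool (324,213), and caps orange (295,256) and blue (338,232). The cradles are orange (364,104) and blue (394,133), and the tray is at (163,220). The decoys are a blue spool and a green capacitor. Next I triangulate.

```bash
cat > h.py <<'E'
import numpy as np, cv2
from scipy.spatial.transform import Rotation as R
from rig import ctrl,cams
def q2m(q): return R.from_quat([q[1],q[2],q[3],q[0]]).as_matrix()
def ray(ci,px):
    d=np.array([(px[0]-ci['cx'])/ci['fx'],-(px[1]-ci['cy'])/ci['fy'],-1.])
    d=q2m(ci['attitude'])@d; return np.array(ci['xyz']),d/np.linalg.norm(d)
def onz(ci,px,z):
    o,d=ray(ci,px); return o+d*(z-o[2])/d[2]
def proj(ci,P):
    p=q2m(ci['attitude']).T@(np.array(P)-ci['xyz']); return np.array([ci['cx']+ci['fx']*p[0]/-p[2],ci['cy']+ci['fy']*p[1]/p[2]])
def tri(rs):
    A=np.zeros((3,3));b=np.zeros(3)
    for o,d in rs:
        M=np.eye(3)-np.outer(d,d);A+=M;b+=M@o
    return np.linalg.solve(A,b)
Z=dict(spool_white_center=27,spool_green_center=27,cap_blue_center=32,cap_orange_center=32,pad_white=0,pad_green=0,tray=0,cradle_blue_seat=50,cradle_orange_seat=50,flux_bottle=0)
E
python3 - <<'E'
from h import *
for n in ["scene","side"]:
    cams.capture(n); ci=cams.camera_info(n)
    for t,z in Z.items():
        for r in cams.tip_of(n,t)[:3]:
            print(n,t,round(r['p'],2),np.round(r['pixel'],1),onz(ci,r['pixel'],z).round(1))
print(ctrl.sense()['time_s'])
E
```

```text
scene spool_white_center 0.77 [279.9 244. ] [605.2 -86.6  27. ]
scene spool_green_center 0.94 [319.5 218.1] [589.   20.5  27. ]
scene spool_green_center 0.6 [313.4 180.5] [493.4  56.3  27. ]
scene cap_blue_center 0.78 [335.2 232.4] [639.3  32.3  32. ]
scene cap_orange_center 0.97 [293.1 255.3] [645.  -74.6  32. ]
scene cap_orange_center 0.88 [301.1 313.4] [ 766.9 -118.9   32. ]
scene pad_white 0.58 [279.9 245.5] [595.9 -83.4   0. ]
scene pad_green 0.53 [324.  219.1] [583.1  36.1   0. ]
scene tray 0.78 [165.3 223.2] [ 422.2 -289.     0. ]
scene cradle_blue_seat 0.96 [394.7 126. ] [458.9 301.9  50. ]
scene cradle_blue_seat 0.42 [284.3 248.3] [629.5 -87.1  50. ]
scene cradle_orange_seat 0.8 [365.2  98. ] [346.3 285.3  50. ]
scene cradle_orange_seat 0.32 [397.5 123.5] [455.4 312.4  50. ]
scene flux_bottle 0.94 [238.1 325.9] [ 719.6 -239.9    0. ]
side spool_white_center 0.67 [313.6 185.9] [597.9 -87.5  27. ]
side spool_green_center 0.93 [309.3 221.1] [587.3  36.1  27. ]
side spool_green_center 0.58 [352.  229.6] [493.  52.  27.]
side cap_blue_center 0.92 [280.4 220.4] [648.6  46.7  32. ]
side cap_orange_center 0.98 [290.6 187.5] [649.2 -69.1  32. ]
side cap_orange_center 0.63 [247.8 182.2] [754.7 -77.6  32. ]
side pad_white 0.54 [312.  196.6] [601.6 -80.2   0. ]
side pad_green 0.45 [307.6 231. ] [591.8  39.1   0. ]
side tray 0.96 [397.5 153.5] [ 404.9 -285.7    0. ]
side tray 0.65 [292.6 186.8] [ 655.  -112.3    0. ]
side cradle_blue_seat 0.76 [356.7 324.7] [459.9 307.8  50. ]
side cradle_blue_seat 0.36 [396.1 152.3] [ 410.  -216.1   50. ]
side cradle_orange_seat 0.82 [423.1 319.6] [349.8 283.6  50. ]
side flux_bottle 0.83 [274.9 154.6] [ 729.2 -244.7    0. ]
1.25
```

```bash
cat >> h.py <<'E'
def tool():
    s=ctrl.sense(); return np.array(s['eef_pos']),q2m(s['ee_rot'])
def yaw_R(ang): # tool down, tool x at world angle ang
    x=np.array([np.cos(ang),np.sin(ang),0]);z=np.array([0,0,-1.]);return np.stack([x,np.cross(z,x),z],1)
def plan(P,ang=None):
    """delta in tool axes (normalised) and turn (normalised)"""
    p,M=tool(); d=M.T@(np.array(P)-p)
    out=[(d/750).round(5)]
    if ang is not None:
        c=[R.from_matrix(M.T@yaw_R(a)).as_rotvec() for a in (ang,ang+np.pi)]
        c=min(c,key=lambda v:np.linalg.norm(v)); out.append((c/np.pi*4).round(4))
    print('mm',d.round(1),'norm',out, 'yaw now',np.degrees(np.arctan2(M[1,0],M[0,0])).round(2), 'joints',ctrl.sense()['joints'].round(2))
E
python3 - <<'E'
from h import *
p,M=tool();ci=cams.camera_info('wrist')
print('cam in tool',M.T@(ci['xyz']-p)); print(M.T@q2m(ci['attitude'])); print(M)
E
```

```text
cam in tool [  -0.89212722  -85.52069888 -142.98431464]
[[ 9.99999311e-01 -9.18135277e-04 -7.31110642e-04]
 [-1.10720234e-03 -9.44629945e-01 -3.28135704e-01]
 [-3.89356041e-04  3.28136288e-01 -9.44630311e-01]]
[[ 2.86720854e-01  9.58014171e-01  2.28179584e-05]
 [ 9.58014171e-01 -2.86720853e-01 -2.85788851e-05]
 [-2.08365924e-05  3.00540898e-05 -9.99999999e-01]]
```

```bash
python3 - <<'E'
from h import *
plan([390,285,260],np.radians(73))
E
```

```text
mm [-140.2  291.9  -28.7] norm [array([-0.18687,  0.38918, -0.03826]), array([0.    , 0.    , 0.0075])] yaw now 73.34 joints [ 1.06  0.31  1.5  -0.    1.33 -0.22]
```

8 rows of about 41 mm, plus 2 to settle.

Emit:
play_rows:
  steps:
    - [[-0.0234,0.0486,-0.0048],[0,0,0]]
    - [[-0.0234,0.0486,-0.0048],[0,0,0]]
    - [[-0.0234,0.0486,-0.0048],[0,0,0]]
    - [[-0.0234,0.0486,-0.0048],[0,0,0]]
    - [[-0.0234,0.0486,-0.0048],[0,0,0]]
    - [[-0.0234,0.0486,-0.0048],[0,0,0]]
    - [[-0.0234,0.0486,-0.0048],[0,0,0]]
    - [[-0.0234,0.0486,-0.0048],[0,0,0]]
    - [[0,0,0],[0,0,0]]
    - [[0,0,0],[0,0,0]]
    - [[0,0,0],[0,0,0]]
  grip: 0

```text
time_s: 2.35
eef_pos: [389.0, 285.4, 260.0]
ee_rot: [-0.0, 0.802, 0.598, -0.0]
force: [-0.0, 0.3, -0.3]
grip_width: 1.001
```

```bash
python3 - <<'E'
from h import *
print(tool()[0],ctrl.sense()['time_s'])
ci=cams.camera_info('wrist');im=cams.capture('wrist');cv2.imwrite('pics/w1.png',im[:,:,::-1])
import pickle;pickle.dump((ci,im),open('w1.pkl','wb'))
for t in ['cradle_blue_seat','cradle_orange_seat']:
    for r in cams.tip_of('wrist',t)[:3]: print(t,r['p'],np.round(r['pixel'],1),onz(ci,r['pixel'],50).round(1))
plan([605,-25,260],np.radians(90))
E
```

```text
[388.96749301 285.40871574 260.04088107] 2.35
cradle_blue_seat 0.75 [347.1 221.2] [455.8 301.5  50. ]
cradle_blue_seat 0.47 [216.2 363.1] [626.8  47.4  50. ]
cradle_orange_seat 0.97 [305.4 140.7] [343.5 280.7  50. ]
mm [-2.360e+02  2.956e+02  1.000e-01] norm [array([-3.1471e-01,  3.9420e-01,  9.0000e-05]), array([-1.000e-04, -1.000e-04, -3.682e-01])] yaw now 73.43 joints [ 0.39  0.2   1.57  0.    1.37 -0.89]
```

View pics/w1.png

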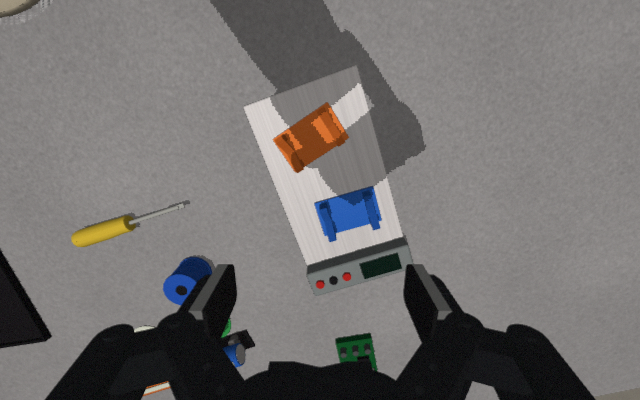

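The wrist view shows the orange cradle at about (311,137) and the blue one at about (348,213), each turned differently. I zoom in to get the corners.

```bash
python3 - <<'E'
import pickle,cv2
ci,im=pickle.load(open('w1.pkl','rb'))
c=im[95:250,255:400,::-1]; c=cv2.resize(c,None,fx=5,fy=5,interpolation=cv2.INTER_CUBIC)[:, :]
c=cv2.resize(im[90:250,260:400,::-1],(700,800) ,interpolation=cv2.INTER_CUBIC)
cv2.imwrite('pics/w1a.png',c[0:430]); cv2.imwrite('pics/w1b.png',c[430:800])
E
```

```text
(no output)
```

View pics/w1a.png

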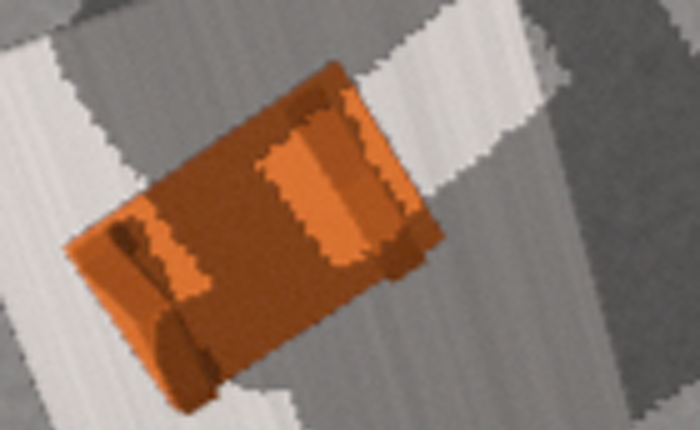

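View pics/w1b.png

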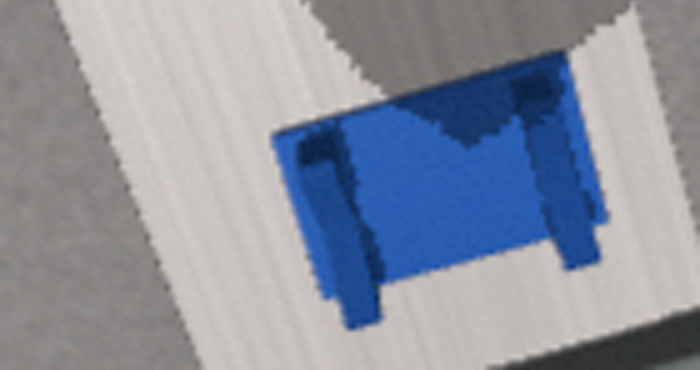

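```bash
cat > fit.py <<'E'
from h import *
import pickle
from scipy.optimize import minimize
def mask(im,col):
    hsv=cv2.cvtColor(im,cv2.COLOR_RGB2HSV);h,s,v=[hsv[...,i].astype(int) for i in range(3)]
    if col=='orange': m=(h<=18)&(s>140)&(v>40)
    else: m=(h>100)&(h<125)&(s>130)&(v>30)
    return m.astype(np.uint8)
def polys(p):
    x,y,a,L,W,w=p; c,s=np.cos(a),np.sin(a)
    T=lambda q:np.array([[x+c*u-s*v,y+s*u+c*v,z] for u,v,z in q])
    out=[]
    b=[(sx*L,sy*W) for sx,sy in((-1,-1),(1,-1),(1,1),(-1,1))]
    out.append(('hull',T([(u,v,z) for u,v in b for z in(6,16)])))
    prof=[(-w,10),(-w,46),(-24,46),(0,26),(24,46),(w,46),(w,10)]  # notch bottom ~ 50-17*1.414=26
    for s0 in(-30,30):
        f=[T([(s0+d,v,z) for v,z in prof]) for d in(-5,5)]
        out.append(('poly',f[0]));out.append(('poly',f[1]))
        for i in range(len(prof)):
            j=(i+1)%len(prof); out.append(('hull',np.array([f[0][i],f[0][j],f[1][j],f[1][i]])))
    return out
def render(ci,p,box,S=4):
    x0,y0,x1,y1=box; im=np.zeros(((y1-y0)*S,(x1-x0)*S),np.uint8)
    for k,P in polys(p):
        q=np.array([proj(ci,t) for t in P]); q=((q-[x0-.5,y0-.5])*S).astype(np.float32)
        if k=='hull': q=cv2.convexHull(q)[:,0]
        cv2.fillPoly(im,[np.round(q*16).astype(np.int32)],255,shift=4)
    return cv2.resize(im,(x1-x0,y1-y0),interpolation=cv2.INTER_AREA)/255.
def fit(views,p0):
    # views: list of (ci,mask,box)
    def cost(p):
        e=0
        for ci,m,b in views:
            r=render(ci,p,b); t=m[b[1]:b[3],b[0]:b[2]].astype(float)
            e+=np.abs(cv2.GaussianBlur(r-t,(0,0),.7)).sum()/t.sum()
        return e+ .0005*max(0,24-p[5])**2
    best=None
    for st in range(3):
        sim=np.array([p0]+[np.array(p0)+d for d in np.diag([6,6,.15,4,4,3])])
        r=minimize(cost,p0,method='Nelder-Mead',options=dict(initial_simplex=sim,maxiter=500,xatol=.02,fatol=1e-4)); p0=r.x
    return r.x,r.fun
E
cat > f1.py <<'E'
from fit import *
ci,im=pickle.load(open('w1.pkl','rb'))
for n in('scene','side'):
    pass
sc={'w':(ci,im),'scene':(cams.camera_info('scene'),cv2.imread('pics/scene0.png')[:,:,::-1].copy()),'side':(cams.camera_info('side'),cv2.imread('pics/side0.png')[:,:,::-1].copy())}
init={'orange':[343,281,.9],'blue':[456,302,1.2]}
for col,(x,y,a) in init.items():
    for vs in (['w'],['scene','side'],['w','scene','side']):
        views=[]
        for v in vs:
            c,i=sc[v]; u=proj(c,[x,y,30]); r={'w':55,'scene':30,'side':38}[v]
            b=[int(u[0]-r),int(u[1]-r),int(u[0]+r),int(u[1]+r)]
            m=mask(i,col)
            n,l,s,_=cv2.connectedComponentsWithStats(m[b[1]:b[3],b[0]:b[2]]); k=1+np.argmax(s[1:,4])
            mm=np.zeros_like(m); mm[b[1]:b[3],b[0]:b[2]]=l==k
            views.append((c,mm,b))
        for a0 in (a,):
            p,f=fit(views,[x,y,a0,38,25,26]); print(col,vs,p[:2].round(2),np.degrees(p[2]).round(2),p[3:].round(1),round(f,4),[v[1].sum() for v in views])
E
python3 f1.py
```

```text
orange ['w'] [345.38 284.84] 106.29 [41.3 25.3 23.1] 0.0163 [np.uint64(2661)]
orange ['scene', 'side'] [346.88 284.27] 107.96 [21.3 22.9 20.9] 0.3779 [np.uint64(477), np.uint64(1392)]
orange ['w', 'scene', 'side'] [346.44 284.83] 107.8 [28.1 24.6 20.1] 0.5547 [np.uint64(2661), np.uint64(477), np.uint64(1392)]
blue ['w'] [457.28 305.41] 90.31 [41.3 23.9 23.3] 0.0311 [np.uint64(2176)]
blue ['scene', 'side'] [456.44 306.73] 91.78 [37.5 20.6 21.5] 0.5015 [np.uint64(461), np.uint64(1339)]
blue ['w', 'scene', 'side'] [457.69 305.91] 89.85 [39.1 23.6 20.5] 0.6052 [np.uint64(2176), np.uint64(461), np.uint64(1339)]
```

Emit:
play_rows:
  steps:
    - [[-0.035,0.0438,0],[0,0,0]]
    - [[-0.035,0.0438,0],[0,0,0]]
    - [[-0.035,0.0438,0],[0,0,0]]
    - [[-0.035,0.0438,0],[0,0,0]]
    - [[-0.035,0.0438,0],[0,0,0]]
    - [[-0.035,0.0438,0],[0,0,0]]
    - [[-0.035,0.0438,0],[0,0,0]]
    - [[-0.035,0.0438,0],[0,0,0]]
    - [[-0.035,0.0438,0],[0,0,0]]
    - [[0,0,0],[0,0,-0.1841]]
    - [[0,0,0],[0,0,-0.1841]]
    - [[0,0,0],[0,0,0]]
    - [[0,0,0],[0,0,0]]

```text
time_s: 3.8
eef_pos: [605.1, -25.6, 260.1]
ee_rot: [-0.0, 0.709, 0.706, -0.0]
force: [-0.5, -0.2, -0.0]
grip_width: 0.998
```

```bash
python3 - <<'E'
from h import *
print(tool()[0],ctrl.sense()['time_s'])
ci=cams.camera_info('wrist');im=cams.capture('wrist');cv2.imwrite('pics/w2.png',im[:,:,::-1])
import pickle;pickle.dump((ci,im),open('w2.pkl','wb'))
for t in ['spool_white_center','spool_green_center','cap_blue_center','cap_orange_center','pad_white','pad_green','tray']:
    for r in cams.tip_of('wrist',t)[:3]: print(t,r['p'],np.round(r['pixel'],1),onz(ci,r['pixel'],Z[t]).round(1))
plan([605,-25,260],np.radians(90))
E
```

```text
[605.07518617 -25.57843796 260.11315938] 3.8
spool_white_center 0.6 [278.7 164.2] [595.  -78.4  27. ]
spool_white_center 0.29 [285.1 203.3] [647.9 -72.4  27. ]
spool_green_center 0.81 [367.5 158.9] [588.6  34.9  27. ]
spool_green_center 0.63 [386.8  76.2] [491.8  52.6  27. ]
cap_blue_center 0.91 [364.2 199.1] [640.7  32.4  32. ]
cap_orange_center 0.66 [286.6 204.2] [647.5 -69.9  32. ]
cap_orange_center 0.57 [259.5 271.3] [ 749.1 -112.8   32. ]
tray 0.58 [91.7  3.8] [ 411.2 -290.4    0. ]
mm [ 1.2 -0.1  0.1] norm [array([ 0.00159, -0.00019,  0.00018]), array([ 0.0001,  0.    , -0.0027])] yaw now 89.88 joints [-0.24  0.48  1.18  0.    1.48 -1.81]
```

View pics/w2.png

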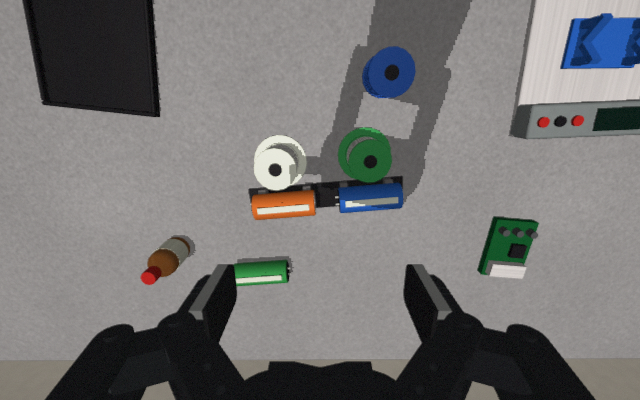

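Wrist view: white spool's hole at about (275,170), green's at about (370,162), orange cap (283,205), blue cap (371,197), blue decoy spool (390,73). I zoom in.

```bash
python3 - <<'E'
import pickle,cv2
ci,im=pickle.load(open('w2.pkl','rb'))
c=cv2.resize(im[120:230,240:415,::-1],None,fx=4.5,fy=4.5,interpolation=cv2.INTER_CUBIC)
cv2.imwrite('pics/w2a.png',c)
E
```

```text
(no output)
```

View pics/w2a.png

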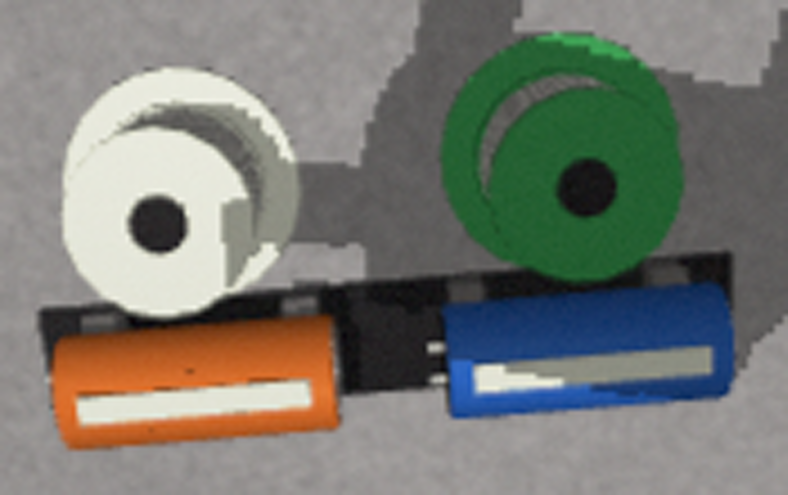

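```bash
cat > f2.py <<'E'
from fit import *
import sys
def caprender(ci,p,b,S=4,z0=32):
    x,y,a,L=p;u=np.array([np.cos(a),np.sin(a),0]);v=np.array([-np.sin(a),np.cos(a),0]);t=np.linspace(0,2*np.pi,40)
    P=[np.array([x,y,z0])+s*L*u+17*np.cos(q)*v+17*np.sin(q)*np.array([0,0,1]) for s in(-1,1) for q in t]
    q=np.array([proj(ci,k) for k in P]);q=((q-[b[0]-.5,b[1]-.5])*S).astype(np.float32);q=cv2.convexHull(q)[:,0]
    im=np.zeros(((b[3]-b[1])*S,(b[2]-b[0])*S),np.uint8);cv2.fillPoly(im,[np.round(q*16).astype(np.int32)],255,shift=4)
    return cv2.resize(im,(b[2]-b[0],b[3]-b[1]),interpolation=cv2.INTER_AREA)/255.
def fitcap(ci,im,col,x,y,z0=32,a0=np.pi/2,r=45):
    u=proj(ci,[x,y,z0]);b=[max(0,int(u[0]-r)),max(0,int(u[1]-r)),min(640,int(u[0]+r)),min(400,int(u[1]+r))]
    m=mask(im,col)[b[1]:b[3],b[0]:b[2]]
    n,l,s,_=cv2.connectedComponentsWithStats(m);k=1+np.argmax(s[1:,4]);m=(l==k).astype(np.uint8)
    cs,_=cv2.findContours(m,cv2.RETR_EXTERNAL,cv2.CHAIN_APPROX_NONE);m2=np.zeros_like(m);cv2.drawContours(m2,cs,-1,1,-1)
    p0=[x,y,a0,40]
    cost=lambda p:np.abs(cv2.GaussianBlur(caprender(ci,p,b,z0=z0)-m2,(0,0),.7)).sum()/m2.sum()
    for i in range(3):
        sim=np.array([p0]+[np.array(p0)+d for d in np.diag([5,5,.1,3])])
        q=minimize(cost,p0,method='Nelder-Mead',options=dict(initial_simplex=sim,xatol=.02,fatol=1e-4));p0=q.x
    print(col,q.x[:2].round(2),'yaw',np.degrees(q.x[2]).round(2),'L',q.x[3].round(1),'f',round(q.fun,3)); return q.x
def hole(ci,im,px,z=52,r=10):
    g=im.max(2).astype(int);x,y=px;b=g[y-r:y+r+1,x-r:x+r+1];m=(b<60).astype(np.uint8)
    n,l,s,c=cv2.connectedComponentsWithStats(m);k=l[r,r];q=c[k]+[x-r,y-r];print('hole',q.round(2),s[k,4],onz(ci,q,z).round(2));return onz(ci,q,z)
if __name__=='__main__':
    ci,im=pickle.load(open('w2.pkl','rb'))
    fitcap(ci,im,'orange',647,-70);fitcap(ci,im,'blue',643,35)
    hole(ci,im,(275,170));hole(ci,im,(370,162))
E
python3 f2.py
```

```text
orange [647.56 -73.76] yaw 94.5 L 38.9 f 0.027
blue [638.05  38.54] yaw 94.91 L 39.1 f 0.029
hole [274.9  169.67] 108 [596.6  -79.82  52.  ]
hole [370.   161.25] 136 [586.81  33.96  52.  ]
```

```bash
cat > f3.py <<'E'
from fit import *
for n in ('scene','side'):
    ci=cams.camera_info(n);im=cv2.imread(f'pics/{n}0.png')
    m=(im.max(2)<55).astype(np.uint8)
    u=proj(ci,[411,-288,6]).astype(int)
    k,l,s,c=cv2.connectedComponentsWithStats(m);i=l[u[1],u[0]];print(n,u,i,s[i])
    pts=np.argwhere(l==i)[:,::-1].astype(np.float32)
    hull=cv2.convexHull(pts)[:,0]
    ap=cv2.approxPolyDP(hull.reshape(-1,1,2).astype(np.float32),5,True)[:,0]
    W=np.array([onz(ci,a,10)[:2] for a in ap]);print(ap,W.round(1),W.mean(0).round(1))
    for j in range(len(W)):
        d=W[(j+1)%len(W)]-W[j];print(np.linalg.norm(d).round(1),np.degrees(np.arctan2(d[1],d[0])).round(1))
E
python3 f3.py
```

```text
scene [163 217] 0 [     0      0    640    400 249885]
[[639. 399.]
 [  0. 399.]
 [  0.   0.]
 [639.   0.]] [[1211.9  372.7]
 [ 640.7 -689.7]
 [-536.3 -465.4]
 [ 366.1 1267.2]] [420.6 121.2]
1206.2 -118.3
1198.2 169.2
1953.6 62.5
1231.1 -46.6
side [395 150] 45 [ 346  132   96   42 2929]
[[441. 142.]
 [437. 173.]
 [346. 161.]
 [356. 132.]] [[ 290.5 -338.9]
 [ 305.9 -195.3]
 [ 535.6 -221.9]
 [ 523.1 -365.5]] [ 413.8 -280.4]
144.5 83.9
231.2 -6.6
144.1 -95.0
234.2 173.5
```

```bash
python3 - <<'E'
from h import *
ci=cams.camera_info('scene')
W=np.array([onz(ci,a,10)[:2] for a in [(122,184),(180,170),(205,250),(145,270)]]);print(W.round(1),W.mean(0))
import pickle
c2,_=pickle.load(open('w2.pkl','rb'))
print(onz(c2,(43,104),6),onz(c2,(160,117),6))
plan([598,-79,90],np.radians(94.85))
E
```

```text
[[ 280.2 -342.8]
 [ 306.3 -207.8]
 [ 533.1 -235.1]
 [ 517.  -366.2]] [ 409.14195093 -287.94876124]
[ 521.19089672 -375.84036949    6.        ] [ 537.48640462 -230.67168244    6.        ]
mm [-52.8  -7.  170.1] norm [array([-0.07043, -0.00939,  0.22684]), array([ 1.000e-04,  0.000e+00, -1.104e-01])] yaw now 89.88 joints [-0.24  0.48  1.18  0.    1.48 -1.81]
```

Emit:
play_rows:
  steps:
    - [[0,0,0],[0,0,-0.1104]]
    - [[-0.0356,-0.0087,0],[0,0,0]]
    - [[-0.0355,-0.0087,0],[0,0,0]]
    - [[0,0,0.05],[0,0,0]]
    - [[0,0,0.05],[0,0,0]]
    - [[0,0,0.05],[0,0,0]]
    - [[0,0,0.05],[0,0,0]]
    - [[0,0,0.05],[0,0,0]]
    - [[0,0,0.0275],[0,0,0]]
    - [[0,0,0.0275],[0,0,0]]
    - [[0,0,0.015],[0,0,0]]
    - [[0,0,0.0148],[0,0,0]]
    - [[0,0,0],[0,0,0]]
    - [[0,0,0],[0,0,0]]

```text
time_s: 5.6
eef_pos: [597.1, -80.7, 9.7]
ee_rot: [0.0, 0.676, 0.737, 0.0]
force: [-0.4, 0.2, -0.1]
grip_width: 1.0
```

```bash
python3 - <<'E'
from h import *
plan([596.6,-79.8,9],np.radians(94.85))
im=cams.capture('wrist');cv2.imwrite('pics/w3.png',im[:,:,::-1])
E
```

```text
mm [ 0.9 -0.4  0.7] norm [array([ 0.00119, -0.00054,  0.00087]), array([0.0012, 0.0006, 0.0005])] yaw now 94.87 joints [-0.33  0.73  1.47 -0.    0.94 -1.98]
```

View pics/w3.png

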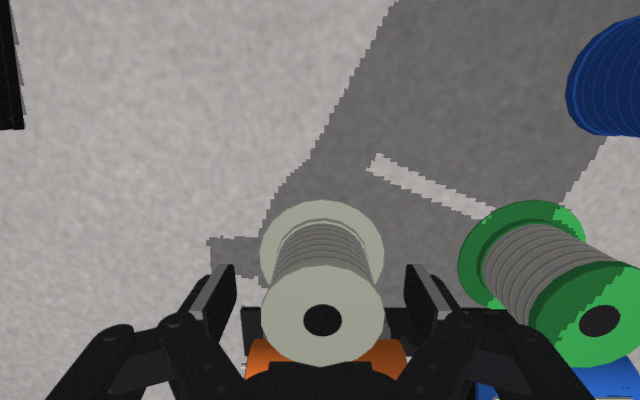

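The fingers straddle the white spool evenly (hole at (322,320)), so I close.

Emit:
play_rows:
  steps:
    - [[0,0,0],[0,0,0]]
    - [[0,0,0],[0,0,0]]
    - [[0,0,0],[0,0,0]]
    - [[0,0,0],[0,0,0]]
    - [[0,0,0],[0,0,0]]
    - [[0,0,0],[0,0,0]]
    - [[0,0,0],[0,0,0]]
    - [[0,0,0],[0,0,0]]
  grip: 1
  squeeze: 50

```text
time_s: 6.45
eef_pos: [597.0, -80.6, 9.7]
ee_rot: [0.001, 0.676, 0.737, 0.0]
force: [-1.0, -0.0, 6.1]
grip_width: 0.6
```

Emit:
play_rows:
  steps:
    - [[0,0,-0.02],[0,0,0]]
    - [[0,0,-0.04],[0,0,0]]
    - [[0,0,-0.05],[0,0,0]]
    - [[0,0,-0.05],[0,0,0]]
    - [[0,0,0],[0,0,0]]
    - [[0,0,0],[0,0,0]]

```text
time_s: 7.05
eef_pos: [596.5, -80.4, 129.5]
ee_rot: [0.0, 0.676, 0.737, 0.0]
force: [-0.5, 0.1, -3.0]
grip_width: 0.598
```

```bash
python3 - <<'E'
from h import *
import pickle
plan([466,-292,129],np.radians(94.85))
ci=cams.camera_info('wrist');im=cams.capture('wrist');cv2.imwrite('pics/w4.png',im[:,:,::-1]);pickle.dump((ci,im),open('w4.pkl','wb'))
E
```

```text
mm [-199.7 -148.1    0.5] norm [array([-0.26628, -0.19742,  0.00065]), array([0.0008, 0.0004, 0.0006])] yaw now 94.88 joints [-0.33  0.57  1.39 -0.    1.18 -1.98]
```

View pics/w4.png

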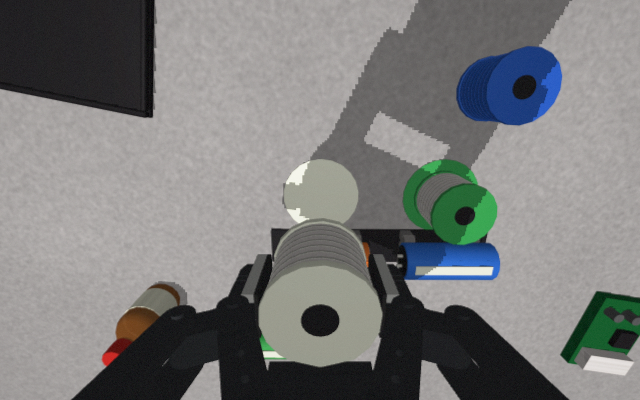

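Emit:
play_rows:
  steps:
    - [[-0.0444,-0.0329,0],[0,0,0]]
    - [[-0.0444,-0.0329,0],[0,0,0]]
    - [[-0.0444,-0.0329,0],[0,0,0]]
    - [[-0.0444,-0.0329,0],[0,0,0]]
    - [[-0.0444,-0.0329,0],[0,0,0]]
    - [[-0.0444,-0.0329,0],[0,0,0]]
    - [[0,0,0],[0,0,0]]
    - [[0,0,0.05],[0,0,0]]
    - [[0,0,0.05],[0,0,0]]
    - [[0,0,0],[0,0,0]]
    - [[0,0,0],[0,0,0]]

```text
time_s: 8.2
eef_pos: [466.2, -291.7, 54.0]
ee_rot: [-0.001, 0.676, 0.737, 0.0]
force: [1.2, -0.1, -1.4]
grip_width: 0.596
```

```bash
python3 - <<'E'
from h import *
plan([466,-292,12.8],np.radians(94.85))
im=cams.capture('side');cv2.imwrite('pics/s5.png',cv2.resize(im[100:260,240:480,::-1],None,fx=3,fy=3))
E
```

```text
mm [-0.4 -0.1 41.2] norm [array([-0.0005 , -0.00018,  0.05487]), array([-0.0014, -0.0017,  0.0011])] yaw now 94.9 joints [-0.77  0.57  1.62  0.    0.96 -2.43]
```

View pics/s5.png

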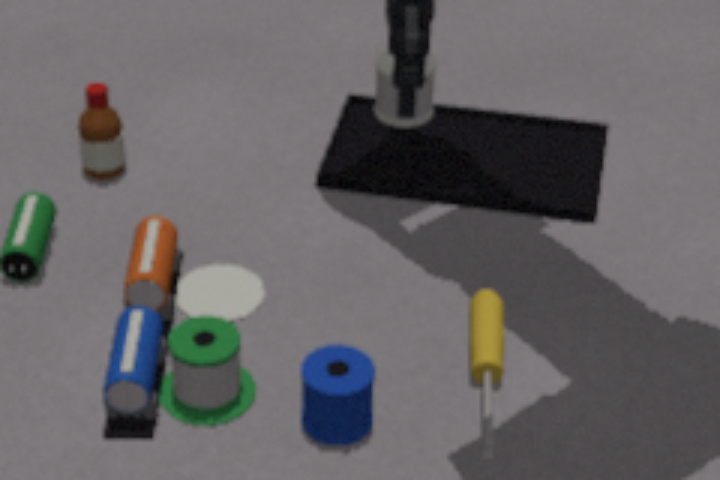

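The spool hangs over the tray as planned, so I lower it and release.

Emit:
play_rows:
  steps:
    - [[0,0,0.025],[0,0,0]]
    - [[0,0,0.015],[0,0,0]]
    - [[0,0,0.008],[0,0,0]]
    - [[0,0,0.004],[0,0,0]]
    - [[0,0,0.002],[0,0,0]]
    - [[0,0,0],[0,0,0]]
    - [[0,0,0],[0,0,0]]

```text
time_s: 8.95
eef_pos: [466.3, -292.3, 13.9]
ee_rot: [0.0, 0.676, 0.737, -0.0]
force: [0.1, -0.8, -1.6]
grip_width: 0.601
```

Emit:
play_rows:
  steps:
    - [[0,0,0.0013],[0,0,0]]
    - [[0,0,0],[0,0,0]]
    - [[0,0,0],[0,0,0]]

```text
time_s: 9.25
eef_pos: [466.3, -292.3, 12.7]
ee_rot: [0.0, 0.676, 0.737, -0.0]
force: [-0.6, -0.3, -1.3]
grip_width: 0.599
```

Emit:
play_rows:
  steps:
    - [[0,0,0.0005],[0,0,0]]
    - [[0,0,0],[0,0,0]]

```text
time_s: 9.45
eef_pos: [466.3, -292.3, 12.7]
ee_rot: [0.0, 0.676, 0.737, -0.0]
force: [-1.6, 0.4, 4.8]
grip_width: 0.598
```

Emit:
play_rows:
  steps:
    - [[0,0,0],[0,0,0]]
    - [[0,0,0],[0,0,0]]
    - [[0,0,0],[0,0,0]]
    - [[0,0,0],[0,0,0]]
    - [[0,0,-0.02],[0,0,0]]
    - [[0,0,-0.04],[0,0,0]]
    - [[0,0,-0.05],[0,0,0]]
    - [[0,0,-0.05],[0,0,0]]
    - [[0,0,-0.05],[0,0,0]]
    - [[0,0,0],[0,0,0]]
  grip: 0.15

```text
time_s: 10.45
eef_pos: [467.7, -293.5, 174.6]
ee_rot: [0.005, 0.676, 0.737, -0.0]
force: [-0.1, -0.3, -0.7]
grip_width: 0.853
```

```bash
python3 - <<'E'
from h import *
import pickle
plan([587,33.5,165],np.radians(94.85))
ci=cams.camera_info('wrist');im=cams.capture('wrist');cv2.imwrite('pics/w6.png',im[:,:,::-1]);pickle.dump((ci,im),open('w6.pkl','wb'))
E
```

```text
mm [315.7 146.7   8.3] norm [array([0.42099, 0.19559, 0.01108]), array([0.0076, 0.0088, 0.0008])] yaw now 94.88 joints [-0.77  0.42  1.5   0.    1.21 -2.43]
```

View pics/w6.png

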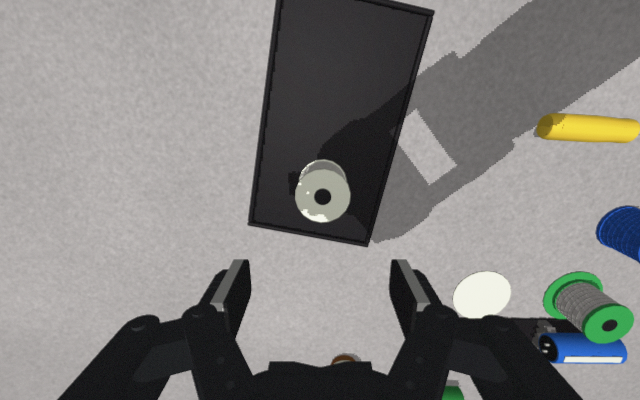

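White spool stands upright in the tray at (322,195). The bare white pad shows at (482,295). Next is the green spool.

Emit:
play_rows:
  steps:
    - [[0.0526,0.0244,0],[0,0,0]]
    - [[0.0526,0.0244,0],[0,0,0]]
    - [[0.0526,0.0244,0],[0,0,0]]
    - [[0.0526,0.0244,0],[0,0,0]]
    - [[0.0526,0.0244,0],[0,0,0]]
    - [[0.0526,0.0244,0],[0,0,0]]
    - [[0.0526,0.0244,0],[0,0,0]]
    - [[0.0526,0.0244,0],[0,0,0]]
    - [[0,0,0.05],[0,0,0]]
    - [[0,0,0.03],[0,0,0]]
    - [[0,0,0],[0,0,0]]
    - [[0,0,0],[0,0,0]]
  grip: 0

```text
time_s: 11.7
eef_pos: [585.1, 34.6, 109.4]
ee_rot: [-0.0, 0.676, 0.736, -0.0]
force: [0.4, -0.8, 0.3]
grip_width: 0.998
```

```bash
python3 - <<'E'
from h import *
import pickle
plan([586.8,34,9.5],np.radians(94.85))
ci=cams.camera_info('wrist');im=cams.capture('wrist');cv2.imwrite('pics/w7.png',im[:,:,::-1]);pickle.dump((ci,im),open('w7.pkl','wb'))
E
```

```text
mm [-0.8  1.8 99.9] norm [array([-0.00107,  0.0024 ,  0.13324]), array([-0.0014, -0.0003,  0.0003])] yaw now 94.86 joints [-0.14  0.56  1.46  0.    1.12 -1.8 ]
```

View pics/w7.png

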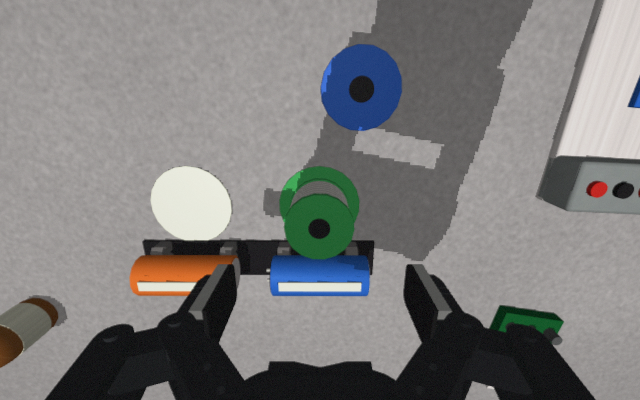

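The green spool (hole at (319,228)) sits centred between the fingers, so I go down.

Emit:
play_rows:
  steps:
    - [[-0.0011,0.0024,0],[0,0,0]]
    - [[0,0,0.045],[0,0,0]]
    - [[0,0,0.04],[0,0,0]]
    - [[0,0,0.025],[0,0,0]]
    - [[0,0,0.015],[0,0,0]]
    - [[0,0,0.008],[0,0,0]]
    - [[0,0,0],[0,0,0]]
    - [[0,0,0],[0,0,0]]

```text
time_s: 12.55
eef_pos: [587.7, 34.0, 11.0]
ee_rot: [0.001, 0.676, 0.737, 0.001]
force: [-0.2, -1.3, 1.1]
grip_width: 0.999
```

Emit:
play_rows:
  steps:
    - [[0,0,0],[0,0,0]]
    - [[0,0,0],[0,0,0]]
    - [[0,0,0],[0,0,0]]
    - [[0,0,0],[0,0,0]]
    - [[0,0,0],[0,0,0]]
    - [[0,0,0],[0,0,0]]
    - [[0,0,0],[0,0,0]]
    - [[0,0,0],[0,0,0]]
  grip: 1

```text
time_s: 13.35
eef_pos: [587.4, 34.1, 10.6]
ee_rot: [0.0, 0.676, 0.737, 0.0]
force: [-1.2, 0.0, 6.3]
grip_width: 0.596
```

Emit:
play_rows:
  steps:
    - [[0,0,-0.02],[0,0,0]]
    - [[0,0,-0.04],[0,0,0]]
    - [[0,0,-0.05],[0,0,0]]
    - [[0,0,-0.05],[0,0,0]]
    - [[0,0,0],[0,0,0]]
    - [[0,0,0],[0,0,0]]

```text
time_s: 13.95
eef_pos: [586.9, 34.1, 130.4]
ee_rot: [0.0, 0.676, 0.737, 0.0]
force: [0.0, 0.5, -3.8]
grip_width: 0.599
```

```bash
python3 - <<'E'
from f2 import *
ci,im=pickle.load(open('w7.pkl','rb'));hole(ci,im,(319,228),r=14)
fitcap(ci,im,'blue',638,38,r=75)
# spool white location in tray
ci,im=pickle.load(open('w6.pkl','rb'));hole(ci,im,(322,197),z=55)
plan([357,-280,129],np.radians(94.85))
E
```

```text
hole [318.79 228.3 ] 341 [587.32  33.73  52.  ]
blue [639.05  38.36] yaw 94.74 L 39.5 f 0.044
hole [322.34 196.41] 196 [ 465.66 -292.47   55.  ]
mm [-293.4 -255.7    1.3] norm [array([-0.39121, -0.34097,  0.00171]), array([0.0006, 0.0002, 0.0006])] yaw now 94.88 joints [-0.14  0.54  1.43 -0.    1.17 -1.8 ]
```

Emit:
play_rows:
  steps:
    - [[-0.0391,-0.0341,0],[0,0,0]]
    - [[-0.0391,-0.0341,0],[0,0,0]]
    - [[-0.0391,-0.0341,0],[0,0,0]]
    - [[-0.0391,-0.0341,0],[0,0,0]]
    - [[-0.0391,-0.0341,0],[0,0,0]]
    - [[-0.0391,-0.0341,0],[0,0,0]]
    - [[-0.0391,-0.0341,0],[0,0,0]]
    - [[-0.0391,-0.0341,0],[0,0,0]]
    - [[-0.0391,-0.0341,0],[0,0,0]]
    - [[-0.0391,-0.0341,0],[0,0,0]]
    - [[0,0,0],[0,0,0]]
    - [[0,0,0.05],[0,0,0]]
    - [[0,0,0.05],[0,0,0]]
    - [[0,0,0.025],[0,0,0]]
    - [[0,0,0.015],[0,0,0]]
    - [[0,0,0.008],[0,0,0]]
    - [[0,0,0.004],[0,0,0]]
    - [[0,0,0.002],[0,0,0]]
    - [[0,0,0],[0,0,0]]
    - [[0,0,0],[0,0,0]]

```text
time_s: 15.95
eef_pos: [357.4, -280.1, 14.9]
ee_rot: [0.001, 0.676, 0.737, -0.0]
force: [-0.5, 0.2, -2.6]
grip_width: 0.595
```

Emit:
play_rows:
  steps:
    - [[0,0,0.0014],[0,0,0]]
    - [[0,0,0.0006],[0,0,0]]
    - [[0,0,0],[0,0,0]]
    - [[0,0,0],[0,0,0]]

```text
time_s: 16.35
eef_pos: [357.4, -280.1, 13.6]
ee_rot: [0.0, 0.676, 0.737, -0.0]
force: [-1.8, 1.4, 6.8]
grip_width: 0.596
```

Emit:
play_rows:
  steps:
    - [[0,0,0],[0,0,0]]
    - [[0,0,0],[0,0,0]]
    - [[0,0,0],[0,0,0]]
    - [[0,0,0],[0,0,0]]
    - [[0,0,-0.02],[0,0,0]]
    - [[0,0,-0.04],[0,0,0]]
    - [[0,0,-0.05],[0,0,0]]
    - [[0,0,-0.05],[0,0,0]]
    - [[0,0,-0.05],[0,0,0.1]]
    - [[0,0,0],[0,0,0.1]]
    - [[0,0,0],[0,0,0]]
  grip: 0.15

```text
time_s: 17.45
eef_pos: [357.3, -280.0, 171.0]
ee_rot: [0.001, 0.732, 0.681, -0.0]
force: [-0.4, 0.5, -1.0]
grip_width: 0.849
```

```bash
python3 - <<'E'
from h import *
import pickle
plan([615,-70,200],np.radians(4.85))
ci=cams.camera_info('wrist');im=cams.capture('wrist');cv2.imwrite('pics/w8.png',im[:,:,::-1]);pickle.dump((ci,im),open('w8.pkl','wb'))
E
```

```text
mm [228.1 241.8 -29. ] norm [array([ 0.30415,  0.32244, -0.03865]), array([2.3000e-03, 3.0000e-04, 1.7997e+00])] yaw now 85.84 joints [-0.92  0.22  1.79  0.    1.13 -2.42]
```

View pics/w8.png

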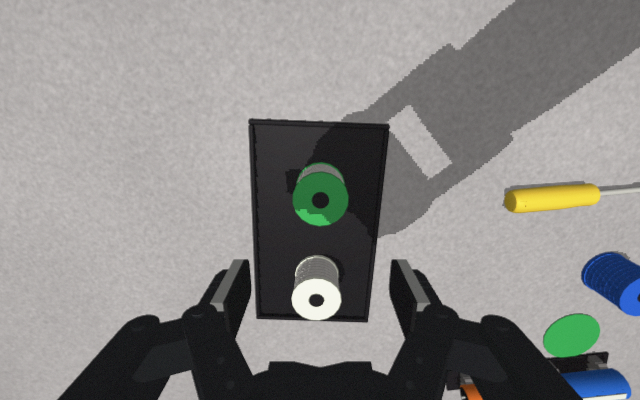

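Both spools stand upright in the tray: green at (320,200), white at (316,300). Now I move above the caps and turn.

Emit:
play_rows:
  steps:
    - [[0.0338,0.0358,-0.0043],[0,0,0]]
    - [[0.0338,0.0358,-0.0043],[0,0,0]]
    - [[0.0338,0.0358,-0.0043],[0,0,0]]
    - [[0.0338,0.0358,-0.0043],[0,0,0]]
    - [[0.0338,0.0358,-0.0043],[0,0,0]]
    - [[0.0338,0.0358,-0.0043],[0,0,0]]
    - [[0.0338,0.0358,-0.0043],[0,0,0]]
    - [[0.0338,0.0358,-0.0043],[0,0,0]]
    - [[0.0338,0.0358,-0.0043],[0,0,0]]
    - [[0,0,0],[0,0,0.18]]
    - [[0,0,0],[0,0,0.18]]
    - [[0,0,0],[0,0,0.18]]
    - [[0,0,0],[0,0,0.18]]
    - [[0,0,0],[0,0,0.18]]
    - [[0,0,0],[0,0,0.18]]
    - [[0,0,0],[0,0,0.18]]
    - [[0,0,0],[0,0,0.18]]
    - [[0,0,0],[0,0,0.18]]
    - [[0,0,0],[0,0,0.18]]
  grip: 0

```text
time_s: 19.4
eef_pos: [614.2, -69.6, 197.9]
ee_rot: [-0.0, 0.999, 0.041, -0.001]
force: [-0.4, -0.2, 0.1]
grip_width: 0.998
```

Emit:
play_rows:
  steps:
    - [[0,0,0],[0,0,0]]
    - [[0,0,0],[0,0,0]]

```text
time_s: 19.6
eef_pos: [614.4, -69.6, 198.5]
ee_rot: [-0.0, 0.999, 0.045, -0.001]
force: [0.7, -0.3, 0.4]
grip_width: 1.001
```

```bash
python3 - <<'E'
from f2 import *
ci=cams.camera_info('wrist');im=cams.capture('wrist');cv2.imwrite('pics/w9.png',im[:,:,::-1]);pickle.dump((ci,im),open('w9.pkl','wb'))
fitcap(ci,im,'orange',647.6,-73.7,r=60);fitcap(ci,im,'blue',638.5,38.5,r=60)
plan([647.6,-73.7,100],np.radians(4.85))
E
```

```text
orange [647.93 -75.01] yaw 95.11 L 36.8 f 0.037
blue [638.52  38.46] yaw 94.94 L 39.7 f 0.024
mm [32.8  7.1 98.7] norm [array([0.04372, 0.00942, 0.1316 ]), array([-0.0006,  0.0014,  0.006 ])] yaw now 5.12 joints [-0.3   0.54  1.24  0.    1.36 -0.39]
```

View pics/w9.png

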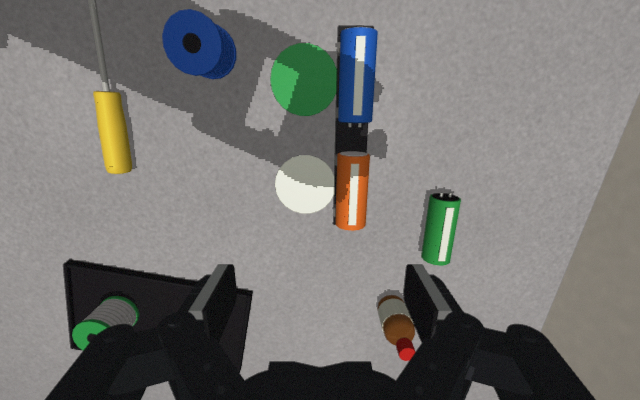

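Emit:
play_rows:
  steps:
    - [[0.044,0.0096,0.03],[0,0,0]]
    - [[0,0,0.05],[0,0,0]]
    - [[0,0,0.05],[0,0,0]]
    - [[0,0,0.05],[0,0,0]]
    - [[0,0,0],[0,0,0]]
    - [[0,0,0],[0,0,0]]
    - [[0,0,0],[0,0,0]]

```text
time_s: 20.35
eef_pos: [649.3, -74.4, 67.1]
ee_rot: [0.001, 0.999, 0.043, 0.002]
force: [0.3, -0.2, -0.4]
grip_width: 0.996
```

```bash
python3 - <<'E'
from f2 import *
ci=cams.camera_info('wrist');im=cams.capture('wrist');cv2.imwrite('pics/w10.png',im[:,:,::-1]);pickle.dump((ci,im),open('w10.pkl','wb'))
plan([647.8,-74.2,13],np.radians(4.9))
E
```

```text
mm [-1.6 -0.3 54. ] norm [array([-0.00213, -0.00047,  0.07198]), array([ 0.0019, -0.0048,  0.0005])] yaw now 4.92 joints [-0.29  0.74  1.26  0.    1.13 -0.38]
```

View pics/w10.png

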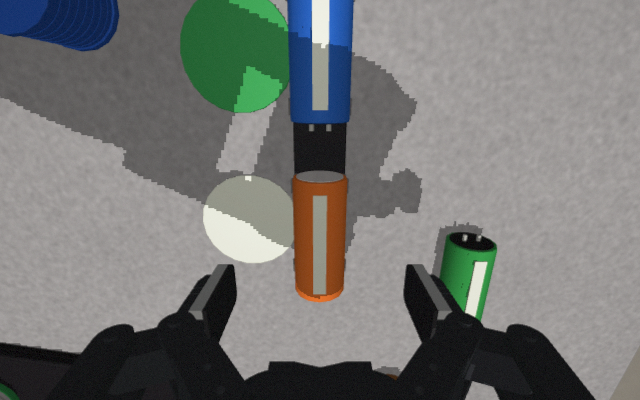

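The orange cap lies centred between the fingers (column 320), so I go down.

Emit:
play_rows:
  steps:
    - [[-0.0015,0,0.03],[0,0,0]]
    - [[0,0,0.02],[0,0,0]]
    - [[0,0,0.014],[0,0,0]]
    - [[0,0,0.008],[0,0,0]]
    - [[0,0,0],[0,0,0]]
    - [[0,0,0],[0,0,0]]

```text
time_s: 21.0
eef_pos: [647.3, -74.2, 11.0]
ee_rot: [0.0, 0.999, 0.043, 0.0]
force: [-0.5, -0.2, 0.0]
grip_width: 0.999
```

Emit:
play_rows:
  steps:
    - [[0,0,0],[0,0,0]]
    - [[0,0,0],[0,0,0]]
    - [[0,0,0],[0,0,0]]
    - [[0,0,0],[0,0,0]]
    - [[0,0,0],[0,0,0]]
    - [[0,0,0],[0,0,0]]
    - [[0,0,0],[0,0,0]]
    - [[0,0,0],[0,0,0]]
    - [[0,0,0],[0,0,0]]
  grip: 1
  squeeze: 30

```text
time_s: 21.9
eef_pos: [648.8, -74.2, 11.7]
ee_rot: [0.0, 0.999, 0.042, 0.003]
force: [5.6, 1.2, 2.3]
grip_width: 0.385
```

```bash
python3 - <<'E'
from f2 import *
ci=cams.camera_info('wrist');im=cams.capture('wrist');cv2.imwrite('pics/w11.png',im[:,:,::-1]);pickle.dump((ci,im),open('w11.pkl','wb'))
print(ctrl.sense()['force'])
E
```

```text
[6.21508193 0.38766844 2.55495344]
```

View pics/w11.png

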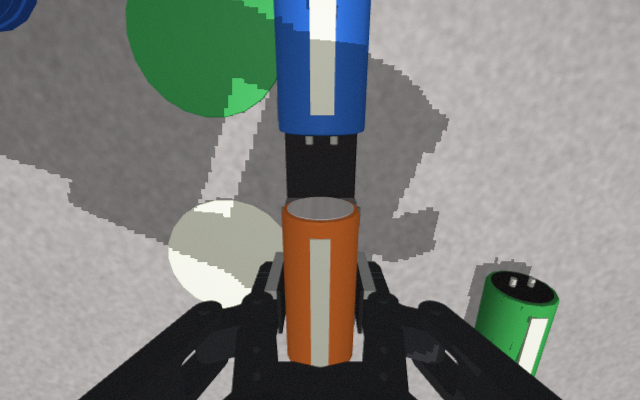

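Emit:
play_rows:
  steps:
    - [[0,0,-0.015],[0,0,0]]
    - [[0,0,-0.03],[0,0,0]]
    - [[0,0,-0.05],[0,0,0]]
    - [[0,0,-0.05],[0,0,0]]
    - [[0,0,0],[0,0,0]]
    - [[0,0,0],[0,0,0]]

```text
time_s: 22.55
eef_pos: [646.8, -74.1, 119.7]
ee_rot: [0.0, 0.999, 0.043, 0.0]
force: [-0.3, 0.3, -2.1]
grip_width: 0.384
```

```bash
cat > f4.py <<'E'
from f2 import *
def pad(ci,im,px,r,lo,hi,name):
    hsv=cv2.cvtColor(im,cv2.COLOR_RGB2HSV)
    m=cv2.inRange(hsv,lo,hi)
    l=cv2.connectedComponents(m)[1];k=(l==l[px[1],px[0]]).astype(np.uint8)
    cs=max(cv2.findContours(k,cv2.RETR_EXTERNAL,cv2.CHAIN_APPROX_NONE)[0],key=len)[:,0]
    W=np.array([onz(ci,c,2)[:2] for c in cs])
    from scipy.optimize import least_squares
    c0=W.mean(0)
    s=least_squares(lambda c:np.linalg.norm(W-c[:2],axis=1)-c[2],[*c0,36],loss='cauchy',f_scale=.5)
    print(name,len(cs),s.x.round(2),np.median(np.abs(s.fun)).round(2))
E
python3 - <<'E'
from f4 import *
for f in('w7','w9'):
    ci,im=pickle.load(open(f+'.pkl','rb'))
    for p,lo,hi,n in([(191,203) if f=='w7' else (305,200),(20,5,150),(80,60,255),'white'],[(304,79),(45,120,40),(85,255,255),'green']):
        if f=='w7' and n=='green':continue
        try: print(f,cv2.cvtColor(im,cv2.COLOR_RGB2HSV)[p[1],p[0]],im[200,20]);pad(ci,im,p,0,lo,hi,n)
        except Exception as e:print(e)
plan([345.4,284.8,120],np.radians(16.3))
E
```

```text
w7 [ 33  12 234] [160 157 155]
white 233 [596.63 -80.22  35.66] 0.27
w9 [ 30  13 234] [153 148 146]
white 165 [596.16 -80.89  35.14] 0.72
w9 [ 67 157 101] [153 148 146]
green 196 [586.84  33.72  34.81] 0.25
mm [-269.8 -383.3   -0.5] norm [array([-0.35974, -0.51101, -0.00069]), array([ 0.0004, -0.0004, -0.2539])] yaw now 4.87 joints [-0.29  0.68  1.22 -0.    1.24 -0.38]
```

Emit:
play_rows:
  steps:
    - [[-0.0327,-0.04645,0],[0,0,0]]
    - [[-0.0327,-0.04645,0],[0,0,0]]
    - [[-0.0327,-0.04645,0],[0,0,0]]
    - [[-0.0327,-0.04645,0],[0,0,0]]
    - [[-0.0327,-0.04645,0],[0,0,0]]
    - [[-0.0327,-0.04645,0],[0,0,0]]
    - [[-0.0327,-0.04645,0],[0,0,0]]
    - [[-0.0327,-0.04645,0],[0,0,0]]
    - [[-0.0327,-0.04645,0],[0,0,0]]
    - [[-0.0327,-0.04645,0],[0,0,0]]
    - [[-0.0327,-0.04645,0],[0,0,0]]
    - [[0,0,0],[0,0,-0.127]]
    - [[0,0,0],[0,0,-0.127]]
    - [[0,0,0],[0,0,0]]
    - [[0,0,0],[0,0,0]]
    - [[0,0,0],[0,0,0]]

```text
time_s: 24.15
eef_pos: [345.5, 284.4, 118.8]
ee_rot: [0.0, 0.99, 0.141, -0.001]
force: [-0.2, 0.3, -2.1]
grip_width: 0.386
```

```bash
python3 - <<'E'
from f2 import *
plan([345.4,284.8,60],np.radians(16.3))
ci=cams.camera_info('wrist');im=cams.capture('wrist');cv2.imwrite('pics/w12.png',im[:,:,::-1]);pickle.dump((ci,im),open('w12.pkl','wb'))
E
```

```text
mm [ 0.1 -0.4 58.8] norm [array([ 0.00014, -0.00049,  0.07835]), array([ 0.0002,  0.0013, -0.0029])] yaw now 16.17 joints [ 0.43  0.28  1.87 -0.    1.    0.14]
```

View pics/w12.png

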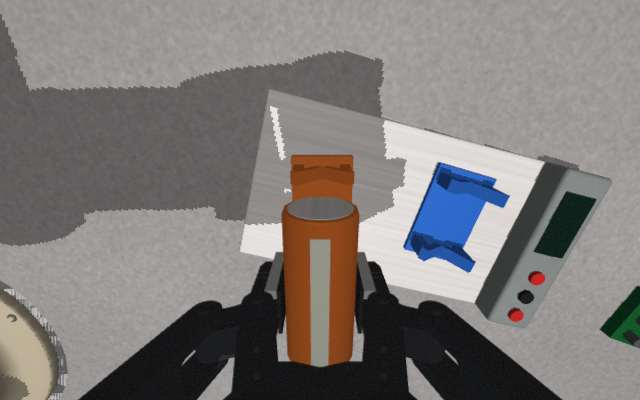

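```bash
python3 - <<'E'
from fit import *
for f in('w12','w1'):
  ci,im=pickle.load(open(f+'.pkl','rb'))
  u=proj(ci,[457,305,30]);r=70 if f=='w12' else 55
  b=[int(u[0]-r),int(u[1]-r),int(u[0]+r),int(u[1]+r)]
  m=mask(im,'blue');n,l,s,_=cv2.connectedComponentsWithStats(m[b[1]:b[3],b[0]:b[2]]);k=1+np.argmax(s[1:,4])
  mm=np.zeros_like(m);mm[b[1]:b[3],b[0]:b[2]]=l==k
  p,e=fit([(ci,mm,b)],[457,305,1.57,41,24,24]);print(f,p[:2].round(2),np.degrees(p[2]).round(2),p[3:].round(1),round(e,3),b)
E
```

```text
w12 [457.96 305.3 ] 90.28 [41.1 24.  22.2] 0.04 [384, 152, 524, 292]
w1 [457.27 305.49] 90.36 [41.2 23.9 23.7] 0.032 [293, 160, 403, 270]
```

Cap and orange cradle are aligned in the picture (columns 321 and 322). The blue cradle refit agrees within 0.7 mm. Now I lower.

Emit:
play_rows:
  steps:
    - [[0,-0.0005,0.04],[0,0,0]]
    - [[0,0,0.03],[0,0,0]]
    - [[0,0,0.02],[0,0,0]]
    - [[0,0,0.015],[0,0,0]]
    - [[0,0,0.006],[0,0,0]]
    - [[0,0,0.004],[0,0,0]]
    - [[0,0,0],[0,0,0]]
    - [[0,0,0],[0,0,0]]

```text
time_s: 25.0
eef_pos: [345.8, 285.3, 33.4]
ee_rot: [-0.0, 0.99, 0.142, 0.0]
force: [0.7, -0.3, -2.3]
grip_width: 0.387
```

Emit:
play_rows:
  steps:
    - [[0,0,0.0015],[0,0,0]]
    - [[0,0,0.0015],[0,0,0]]
    - [[0,0,0.001],[0,0,0]]
    - [[0,0,0],[0,0,0]]
    - [[0,0,0],[0,0,0]]

```text
time_s: 25.5
eef_pos: [346.0, 285.3, 30.2]
ee_rot: [-0.0, 0.99, 0.142, 0.001]
force: [2.4, 0.5, 1.6]
grip_width: 0.388
```

Emit:
play_rows:
  steps:
    - [[0,0,0.0005],[0,0,0]]
    - [[0,0,0],[0,0,0]]

```text
time_s: 25.7
eef_pos: [346.1, 285.4, 30.0]
ee_rot: [-0.0, 0.99, 0.142, 0.001]
force: [1.5, 0.5, 5.5]
grip_width: 0.386
```

Emit:
play_rows:
  steps:
    - [[0,0,0],[0,0,0]]
    - [[0,0,0],[0,0,0]]
    - [[0,0,0],[0,0,0]]
    - [[0,0,0],[0,0,0]]
    - [[0,0,0],[0,0,0]]
    - [[0,0,-0.02],[0,0,0]]
    - [[0,0,-0.04],[0,0,0]]
    - [[0,0,-0.05],[0,0,0]]
    - [[0,0,-0.05],[0,0,0]]
    - [[0,0,0],[0,0,0]]
    - [[0,0,0],[0,0,0]]
  grip: 0.25

```text
time_s: 26.8
eef_pos: [345.5, 285.1, 149.7]
ee_rot: [-0.0, 0.99, 0.142, 0.0]
force: [0.2, 0.1, -0.3]
grip_width: 0.748
```

```bash
python3 - <<'E'
from f2 import *
ci=cams.camera_info('wrist');im=cams.capture('wrist');cv2.imwrite('pics/w13.png',im[:,:,::-1]);pickle.dump((ci,im),open('w13.pkl','wb'))
plan([638.6,38.5,150],np.radians(4.85))
im=cams.capture('side');cv2.imwrite('pics/s13.png',cv2.resize(im[260:400,280:480,::-1],None,fx=4,fy=4))
E
```

```text
mm [212.6 318.9  -1.4] norm [array([ 0.28342,  0.42525, -0.00188]), array([0.0004, 0.0015, 0.2546])] yaw now 16.31 joints [0.43 0.23 1.83 0.   1.07 0.14]
```

View pics/w13.png

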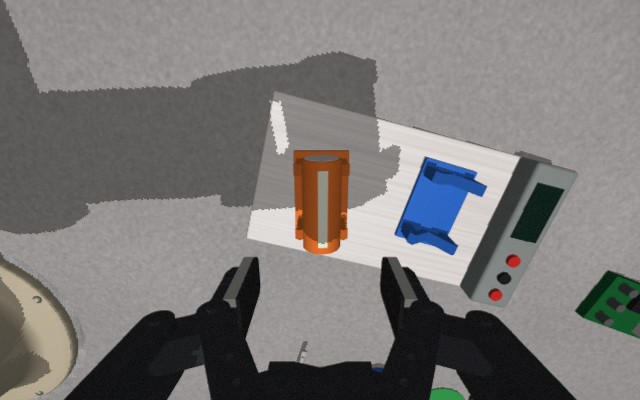

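View pics/s13.png

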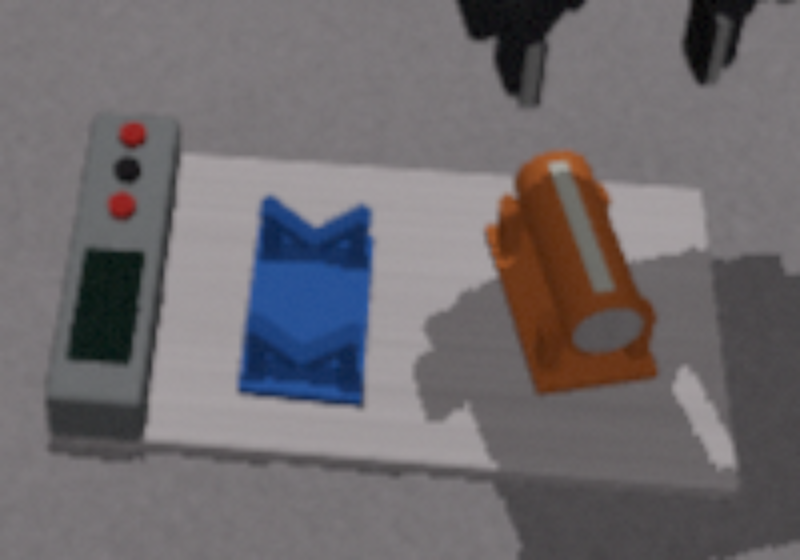

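The orange cap is seated in the orange V. Now the blue cap.

Emit:
play_rows:
  steps:
    - [[0.0315,0.04725,0],[0,0,0]]
    - [[0.0315,0.04725,0],[0,0,0]]
    - [[0.0315,0.04725,0],[0,0,0]]
    - [[0.0315,0.04725,0],[0,0,0]]
    - [[0.0315,0.04725,0],[0,0,0]]
    - [[0.0315,0.04725,0],[0,0,0]]
    - [[0.0315,0.04725,0],[0,0,0]]
    - [[0.0315,0.04725,0],[0,0,0]]
    - [[0.0315,0.04725,0],[0,0,0]]
    - [[0,0,0],[0,0,0.127]]
    - [[0,0,0],[0,0,0.127]]
    - [[0,0,0.05],[0,0,0]]
    - [[0,0,0.05],[0,0,0]]
    - [[0,0,0],[0,0,0]]
    - [[0,0,0],[0,0,0]]
    - [[0,0,0],[0,0,0]]
  grip: 0

```text
time_s: 28.5
eef_pos: [640.0, 38.6, 76.4]
ee_rot: [0.0, 0.999, 0.043, 0.001]
force: [0.5, 0.3, -0.2]
grip_width: 1.001
```

```bash
python3 - <<'E'
from f2 import *
plan([638.9,38.5,12],np.radians(4.85))
ci=cams.camera_info('wrist');im=cams.capture('wrist');cv2.imwrite('pics/w14.png',im[:,:,::-1]);pickle.dump((ci,im),open('w14.pkl','wb'))
fitcap(ci,im,'blue',638.5,38.5,r=90)
E
```

```text
mm [-1.3 -0.  64.4] norm [array([-1.750e-03, -1.000e-05,  8.583e-02]), array([ 0.0007, -0.0034,  0.0007])] yaw now 4.88 joints [-0.12  0.71  1.3  -0.    1.13 -0.21]
blue [639.1   35.15] yaw 94.96 L 36.2 f 0.048
```

View pics/w14.png

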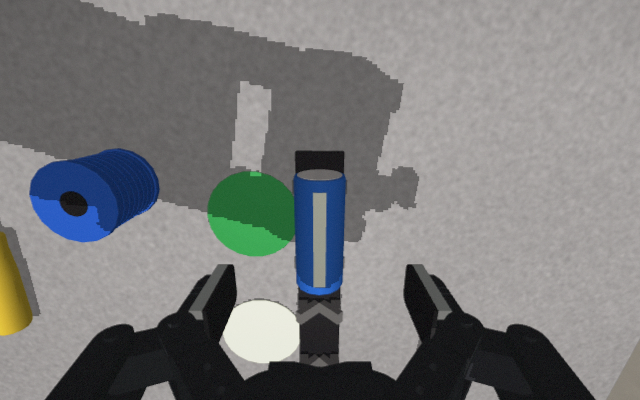

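Emit:
play_rows:
  steps:
    - [[-0.001,0,0.035],[0,0,0]]
    - [[0,0,0.025],[0,0,0]]
    - [[0,0,0.016],[0,0,0]]
    - [[0,0,0.01],[0,0,0]]
    - [[0,0,0],[0,0,0]]
    - [[0,0,0],[0,0,0]]

```text
time_s: 29.15
eef_pos: [638.9, 38.6, 11.0]
ee_rot: [0.0, 0.999, 0.043, 0.001]
force: [0.3, 1.0, 0.2]
grip_width: 0.998
```

Emit:
play_rows:
  steps:
    - [[0,0,0],[0,0,0]]
    - [[0,0,0],[0,0,0]]
    - [[0,0,0],[0,0,0]]
    - [[0,0,0],[0,0,0]]
    - [[0,0,0],[0,0,0]]
    - [[0,0,0],[0,0,0]]
    - [[0,0,0],[0,0,0]]
    - [[0,0,0],[0,0,0]]
    - [[0,0,0],[0,0,0]]
  grip: 1

```text
time_s: 30.05
eef_pos: [639.6, 38.6, 10.9]
ee_rot: [0.0, 0.999, 0.042, 0.002]
force: [6.1, 0.5, 1.8]
grip_width: 0.389
```

Emit:
play_rows:
  steps:
    - [[0,0,-0.015],[0,0,0]]
    - [[0,0,-0.03],[0,0,0]]
    - [[0,0,-0.05],[0,0,0]]
    - [[0,0,-0.05],[0,0,0]]
    - [[0,0,0],[0,0,0]]
    - [[0,0,0],[0,0,0]]

```text
time_s: 30.65
eef_pos: [638.0, 38.7, 119.2]
ee_rot: [0.0, 0.999, 0.043, -0.0]
force: [0.3, -0.8, -0.9]
grip_width: 0.383
```

```bash
python3 - <<'E'
from f2 import *
plan([457.6,305.4,120],np.radians(0.3))
E
```

```text
mm [-157.1 -281.1   -0.8] norm [array([-0.20942, -0.37483, -0.00107]), array([1.000e-04, 2.000e-04, 1.018e-01])] yaw now 4.88 joints [-0.12  0.66  1.26 -0.    1.22 -0.21]
```

Emit:
play_rows:
  steps:
    - [[-0.0262,-0.0469,0],[0,0,0]]
    - [[-0.0262,-0.0469,0],[0,0,0]]
    - [[-0.0262,-0.0469,0],[0,0,0]]
    - [[-0.0262,-0.0469,0],[0,0,0]]
    - [[-0.0262,-0.0469,0],[0,0,0]]
    - [[-0.0262,-0.0469,0],[0,0,0]]
    - [[-0.0262,-0.0469,0],[0,0,0]]
    - [[-0.0262,-0.0469,0],[0,0,0]]
    - [[0,0,0],[0,0,0.1018]]
    - [[0,0,0],[0,0,0]]
    - [[0,0,0],[0,0,0]]
    - [[0,0,0],[0,0,0]]

```text
time_s: 31.85
eef_pos: [458.0, 304.9, 118.2]
ee_rot: [0.0, 1.0, 0.003, -0.001]
force: [-0.2, -0.3, -1.2]
grip_width: 0.386
```

```bash
python3 - <<'E'
from f2 import *
plan([457.6,305.4,36],np.radians(0.3))
ci=cams.camera_info('wrist');im=cams.capture('wrist');cv2.imwrite('pics/w15.png',im[:,:,::-1]);pickle.dump((ci,im),open('w15.pkl','wb'))
E
```

```text
mm [-0.3 -0.5 82.2] norm [array([-0.00035, -0.00072,  0.10963]), array([0.0007, 0.0014, 0.0001])] yaw now 0.31 joints [ 0.37  0.48  1.57 -0.    1.1   0.37]
```

View pics/w15.png

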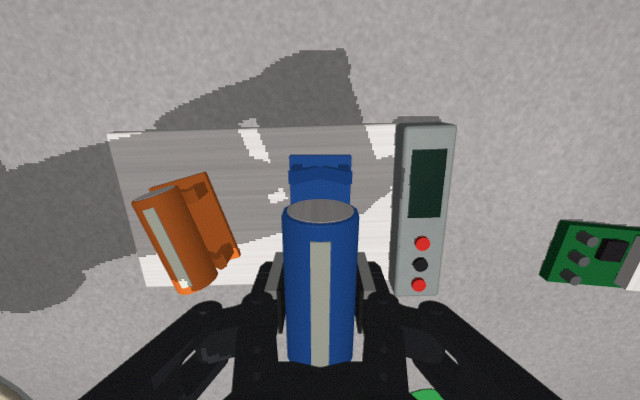

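```bash
python3 - <<'E'
from f2 import *
ci,_=pickle.load(open('w15.pkl','rb'))
for px in[(395,200),(408,210)]:
  for z in(5,20,30): print(px,z,onz(ci,px,z).round(0))
E
```

```text
(395, 200) 5 [525. 305.   5.]
(395, 200) 20 [521. 310.  20.]
(395, 200) 30 [519. 313.  30.]
(408, 210) 5 [538. 295.   5.]
(408, 210) 20 [533. 301.  20.]
(408, 210) 30 [530. 305.  30.]
```

Aligned again, with about 65 mm to the meter. I lower.

Emit:
play_rows:
  steps:
    - [[-0.0004,-0.0007,0.04],[0,0,0]]
    - [[0,0,0.03],[0,0,0]]
    - [[0,0,0.02],[0,0,0]]
    - [[0,0,0.015],[0,0,0]]
    - [[0,0,0.006],[0,0,0]]
    - [[0,0,0.003],[0,0,0]]
    - [[0,0,0],[0,0,0]]
    - [[0,0,0],[0,0,0]]

```text
time_s: 32.7
eef_pos: [457.9, 306.3, 34.0]
ee_rot: [-0.0, 1.0, 0.003, 0.001]
force: [0.6, 1.5, -1.5]
grip_width: 0.387
```

Emit:
play_rows:
  steps:
    - [[0,0,0.0015],[0,0,0]]
    - [[0,0,0.0015],[0,0,0]]
    - [[0,0,0.0012],[0,0,0]]
    - [[0,0,0],[0,0,0]]
    - [[0,0,0],[0,0,0]]

```text
time_s: 33.2
eef_pos: [457.5, 306.2, 30.1]
ee_rot: [-0.0, 1.0, 0.003, -0.0]
force: [-0.1, 0.2, -1.6]
grip_width: 0.387
```

Not touching yet (expected near 29), so I lower a bit more.

Emit:
play_rows:
  steps:
    - [[0,0,0.0013],[0,0,0]]
    - [[0,0,0.001],[0,0,0]]
    - [[0,0,0],[0,0,0]]
    - [[0,0,0],[0,0,0]]

```text
time_s: 33.6
eef_pos: [457.9, 306.3, 28.7]
ee_rot: [-0.0, 1.0, 0.003, 0.0]
force: [0.8, -0.9, 2.2]
grip_width: 0.386
```

Emit:
play_rows:
  steps:
    - [[0,0,0.0005],[0,0,0]]
    - [[0,0,0],[0,0,0]]

```text
time_s: 33.8
eef_pos: [457.9, 306.3, 28.7]
ee_rot: [-0.0, 1.0, 0.003, 0.001]
force: [0.2, -0.9, 6.0]
grip_width: 0.386
```

Emit:
play_rows:
  steps:
    - [[0,0,0],[0,0,0]]
    - [[0,0,0],[0,0,0]]
    - [[0,0,0],[0,0,0]]
    - [[0,0,0],[0,0,0]]
    - [[0,0,0],[0,0,0]]
    - [[0,0,-0.02],[0,0,0]]
    - [[0,0,-0.04],[0,0,0]]
    - [[0,0,-0.05],[0,0,0]]
    - [[0,0,-0.05],[0,0,0]]
    - [[0,0,0],[0,0,0]]
    - [[0,0,0],[0,0,0]]
  grip: 0.25

```text
time_s: 34.9
eef_pos: [457.5, 306.2, 148.2]
ee_rot: [-0.0, 1.0, 0.003, 0.0]
force: [0.0, 0.2, -0.7]
grip_width: 0.747
```

```bash
python3 - <<'E'
from f2 import *
ci=cams.camera_info('wrist');im=cams.capture('wrist');cv2.imwrite('pics/w16.png',im[:,:,::-1]);pickle.dump((ci,im),open('w16.pkl','wb'))
plan([357.2,-280,160],np.radians(94.85))
im=cams.capture('side');cv2.imwrite('pics/s16.png',cv2.resize(im[260:400,280:480,::-1],None,fx=4,fy=4))
E
```

```text
mm [-102.9  585.5  -12.4] norm [array([-0.13718,  0.78064, -0.0165 ]), array([1.7000e-03, 8.0000e-04, 1.8987e+00])] yaw now 0.29 joints [ 0.38  0.45  1.54 -0.    1.16  0.37]
```

View pics/w16.png

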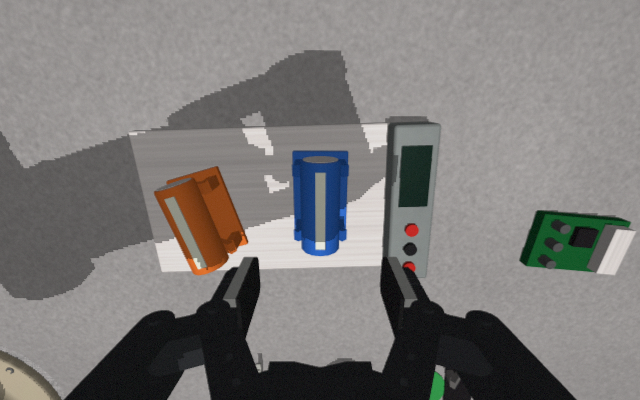

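View pics/s16.png

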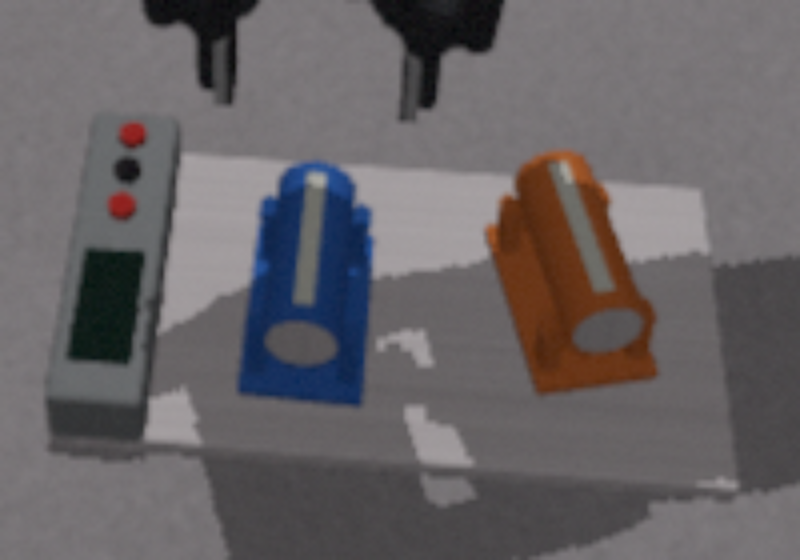

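Both caps are seated in their own cradles. Next I fetch the green spool from the tray.

Emit:
play_rows:
  steps:
    - [[-0.0098,0.0558,0],[0,0,0]]
    - [[-0.0098,0.0558,0],[0,0,0]]
    - [[-0.0098,0.0558,0],[0,0,0]]
    - [[-0.0098,0.0558,0],[0,0,0]]
    - [[-0.0098,0.0558,0],[0,0,0]]
    - [[-0.0098,0.0558,0],[0,0,0]]
    - [[-0.0098,0.0558,0],[0,0,0]]
    - [[-0.0098,0.0558,0],[0,0,0]]
    - [[-0.0098,0.0558,0],[0,0,0]]
    - [[-0.0098,0.0558,0],[0,0,0]]
    - [[-0.0098,0.0558,0],[0,0,0]]
    - [[-0.0098,0.0558,0],[0,0,0]]
    - [[-0.0098,0.0558,0],[0,0,0]]
    - [[-0.0098,0.0558,0],[0,0,0]]
    - [[0,0,0],[0,0,0]]
  grip: 0.1

```text
time_s: 36.5
eef_pos: [356.4, -283.8, 146.8]
ee_rot: [-0.0, 1.0, 0.0, -0.001]
force: [-0.2, 0.8, -0.4]
grip_width: 0.896
```

Emit:
play_rows:
  steps:
    - [[0,0,0],[0,0,0.1899]]
    - [[0,0,0],[0,0,0.1899]]
    - [[0,0,0],[0,0,0.1899]]
    - [[0,0,0],[0,0,0.1899]]
    - [[0,0,0],[0,0,0.1899]]
    - [[0,0,0],[0,0,0.1899]]
    - [[0,0,0],[0,0,0.1899]]
    - [[0,0,0],[0,0,0.1899]]
    - [[0,0,0],[0,0,0.1899]]
    - [[0,0,0],[0,0,0.1899]]
    - [[0,0,0],[0,0,0]]
    - [[0,0,0],[0,0,0]]

```text
time_s: 37.7
eef_pos: [357.5, -279.7, 147.4]
ee_rot: [-0.0, 0.738, -0.675, -0.001]
force: [0.6, -0.2, 0.2]
grip_width: 0.898
```

```bash
python3 - <<'E'
from f2 import *
ci=cams.camera_info('wrist');im=cams.capture('wrist');cv2.imwrite('pics/w17.png',im[:,:,::-1]);pickle.dump((ci,im),open('w17.pkl','wb'))
plan([357.2,-280,13.6],np.radians(94.85))
E
```

```text
mm [  0.3   0.3 134. ] norm [array([0.0004 , 0.00036, 0.17864]), array([0.0007, 0.0012, 0.0047])] yaw now -84.94 joints [-0.92  0.25  1.82  0.    1.08  0.56]
```

View pics/w17.png

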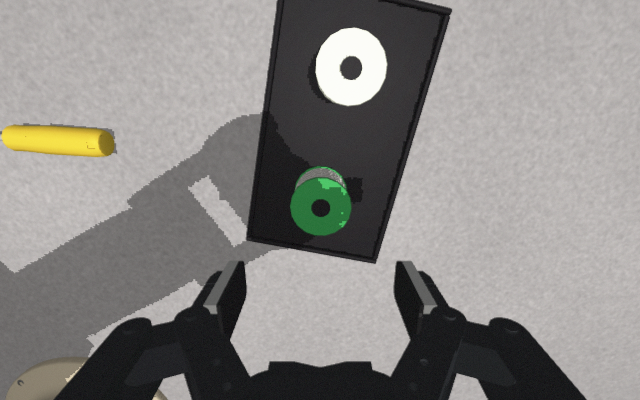

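The green spool is centred at (321,208), so I go down.

Emit:
play_rows:
  steps:
    - [[0,0,0.05],[0,0,0]]
    - [[0,0,0.05],[0,0,0]]
    - [[0,0,0.04],[0,0,0]]
    - [[0,0,0.025],[0,0,0]]
    - [[0,0,0.013],[0,0,0]]
    - [[0,0,0],[0,0,0]]
    - [[0,0,0],[0,0,0]]

```text
time_s: 38.45
eef_pos: [357.9, -280.6, 15.2]
ee_rot: [0.0, 0.737, -0.676, 0.001]
force: [0.3, -1.3, 0.7]
grip_width: 0.899
```

Emit:
play_rows:
  steps:
    - [[0,0,0],[0,0,0]]
    - [[0,0,0],[0,0,0]]
    - [[0,0,0],[0,0,0]]
    - [[0,0,0],[0,0,0]]
    - [[0,0,0],[0,0,0]]
    - [[0,0,0],[0,0,0]]
    - [[0,0,0],[0,0,0]]
  grip: 1
  squeeze: 50

```text
time_s: 39.15
eef_pos: [358.0, -280.7, 15.6]
ee_rot: [0.0, 0.736, -0.677, 0.001]
force: [-1.3, 1.8, 7.0]
grip_width: 0.6
```

Emit:
play_rows:
  steps:
    - [[0,0,-0.02],[0,0,0]]
    - [[0,0,-0.04],[0,0,0]]
    - [[0,0,-0.05],[0,0,0]]
    - [[0,0,-0.05],[0,0,0]]
    - [[0,0,0],[0,0,0]]
    - [[0,0,0],[0,0,0]]

```text
time_s: 39.75
eef_pos: [357.5, -280.1, 134.7]
ee_rot: [0.0, 0.736, -0.677, 0.0]
force: [-0.7, 0.5, -3.3]
grip_width: 0.597
```

```bash
python3 - <<'E'
from f2 import *
plan([587,33.8,130],np.radians(94.85))
E
```

```text
mm [-293.4 -255.2    4.6] norm [array([-0.39115, -0.34025,  0.00615]), array([-0.0006, -0.0009,  0.    ])] yaw now -85.15 joints [-0.92  0.27  1.83 -0.    1.04  0.56]
```

Emit:
play_rows:
  steps:
    - [[-0.0391,-0.0341,0],[0,0,0]]
    - [[-0.0391,-0.0341,0],[0,0,0]]
    - [[-0.0391,-0.0341,0],[0,0,0]]
    - [[-0.0391,-0.0341,0],[0,0,0]]
    - [[-0.0391,-0.0341,0],[0,0,0]]
    - [[-0.0391,-0.0341,0],[0,0,0]]
    - [[-0.0391,-0.0341,0],[0,0,0]]
    - [[-0.0391,-0.0341,0],[0,0,0]]
    - [[-0.0391,-0.0341,0],[0,0,0]]
    - [[-0.0391,-0.0341,0],[0,0,0]]
    - [[0,0,0],[0,0,0]]
    - [[0,0,0.05],[0,0,0]]
    - [[0,0,0.05],[0,0,0]]
    - [[0,0,0.02],[0,0,0]]
    - [[0,0,0],[0,0,0]]
    - [[0,0,0],[0,0,0]]
    - [[0,0,0],[0,0,0]]

```text
time_s: 41.45
eef_pos: [588.2, 33.3, 45.5]
ee_rot: [-0.0, 0.736, -0.677, 0.001]
force: [0.4, 0.1, -2.8]
grip_width: 0.6
```

```bash
python3 - <<'E'
from f2 import *
plan([587.6,33.6,13.2],np.radians(94.85))
ci=cams.camera_info('wrist');im=cams.capture('wrist');cv2.imwrite('pics/w18.png',im[:,:,::-1]);pickle.dump((ci,im),open('w18.pkl','wb'))
E
```

```text
mm [-0.3  0.6 32.3] norm [array([-0.00044,  0.0008 ,  0.04306]), array([-0.0019, -0.0005, -0.0004])] yaw now -85.17 joints [-0.14  0.65  1.5  -0.    0.99  1.34]
```

View pics/w18.png

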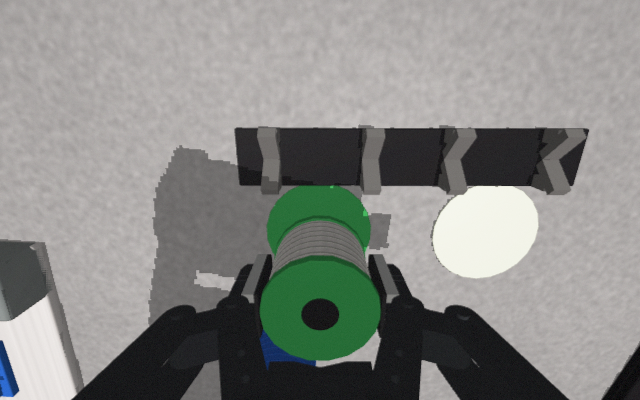

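Emit:
play_rows:
  steps:
    - [[-0.0004,0.0008,0.02],[0,0,0]]
    - [[0,0,0.012],[0,0,0]]
    - [[0,0,0.006],[0,0,0]]
    - [[0,0,0.003],[0,0,0]]
    - [[0,0,0.002],[0,0,0]]
    - [[0,0,0],[0,0,0]]
    - [[0,0,0],[0,0,0]]

```text
time_s: 42.2
eef_pos: [587.4, 33.8, 12.7]
ee_rot: [-0.0, 0.736, -0.677, 0.0]
force: [-0.1, 0.1, -0.3]
grip_width: 0.595
```

Emit:
play_rows:
  steps:
    - [[0,0,0.0005],[0,0,0]]
    - [[0,0,0],[0,0,0]]

```text
time_s: 42.4
eef_pos: [587.4, 33.8, 12.7]
ee_rot: [-0.0, 0.736, -0.677, 0.0]
force: [-2.4, 0.8, 5.6]
grip_width: 0.598
```

Emit:
play_rows:
  steps:
    - [[0,0,0],[0,0,0]]
    - [[0,0,0],[0,0,0]]
    - [[0,0,0],[0,0,0]]
    - [[0,0,0],[0,0,0]]
    - [[0,0,0],[0,0,0]]
    - [[0,0,-0.02],[0,0,0]]
    - [[0,0,-0.04],[0,0,0]]
    - [[0,0,-0.05],[0,0,0]]
    - [[0,0,-0.05],[0,0,0]]
    - [[0,0,0],[0,0,0]]
    - [[0,0,0],[0,0,0]]
  grip: 0.1

```text
time_s: 43.5
eef_pos: [587.3, 33.8, 133.2]
ee_rot: [-0.001, 0.736, -0.677, 0.001]
force: [-0.3, -0.2, -0.6]
grip_width: 0.902
```

```bash
python3 - <<'E'
from f4 import *
plan([465.9,-292.4,133],np.radians(94.85))
ci=cams.camera_info('wrist');im=cams.capture('wrist');cv2.imwrite('pics/w19.png',im[:,:,::-1]);pickle.dump((ci,im),open('w19.pkl','wb'))
E
```

```text
mm [314.8 148.5   0. ] norm [array([4.1973e-01, 1.9799e-01, 1.0000e-05]), array([-0.0024, -0.0006, -0.0001])] yaw now -85.16 joints [-0.14  0.54  1.43 -0.    1.17  1.34]
```

View pics/w19.png

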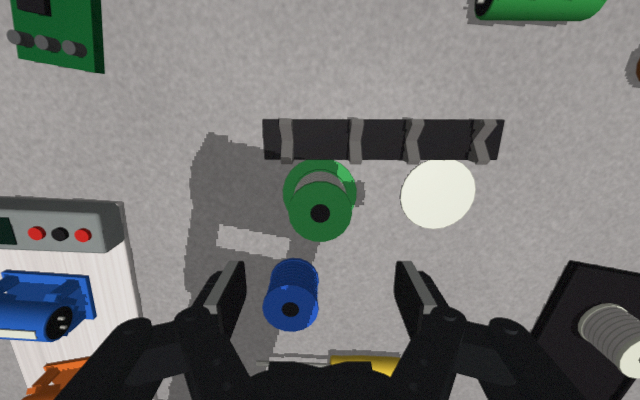

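Green spool stands on its pad (hole (320,213)), and I measure it while going on to the white one.

```bash
python3 - <<'E'
from f4 import *
ci,im=pickle.load(open('w19.pkl','rb'))
hole(ci,im,(320,213),r=13)
pad(ci,im,(438,195),0,(20,5,150),(80,60,255),'white')
E
```

```text
hole [319.68 212.94] 288 [586.32  33.16  52.  ]
white 216 [596.26 -80.22  35.59] 0.29
```

Emit:
play_rows:
  steps:
    - [[0.0466,0.022,0],[0,0,0]]
    - [[0.0466,0.022,0],[0,0,0]]
    - [[0.0466,0.022,0],[0,0,0]]
    - [[0.0466,0.022,0],[0,0,0]]
    - [[0.0466,0.022,0],[0,0,0]]
    - [[0.0466,0.022,0],[0,0,0]]
    - [[0.0466,0.022,0],[0,0,0]]
    - [[0.0466,0.022,0],[0,0,0]]
    - [[0.0466,0.022,0],[0,0,0]]
    - [[0,0,0],[0,0,0]]
    - [[0,0,0],[0,0,0]]
    - [[0,0,0],[0,0,0]]

```text
time_s: 44.75
eef_pos: [465.7, -291.0, 131.3]
ee_rot: [-0.0, 0.737, -0.676, -0.001]
force: [-0.4, -0.2, 0.1]
grip_width: 0.905
```

```bash
python3 - <<'E'
from f4 import *
plan([465.9,-292.4,12.8],np.radians(94.85))
ci=cams.camera_info('wrist');im=cams.capture('wrist');cv2.imwrite('pics/w20.png',im[:,:,::-1]);pickle.dump((ci,im),open('w20.pkl','wb'))
hole(ci,im,(321,212),z=55,r=14)
E
```

```text
mm [  1.5  -0.2 118.5] norm [array([ 0.00205, -0.00025,  0.15798]), array([0.0012, 0.0017, 0.0009])] yaw now -85.11 joints [-0.77  0.46  1.56  0.    1.12  0.71]
hole [321.67 214.  ] 263 [ 465.61 -293.06   55.  ]
```

View pics/w20.png

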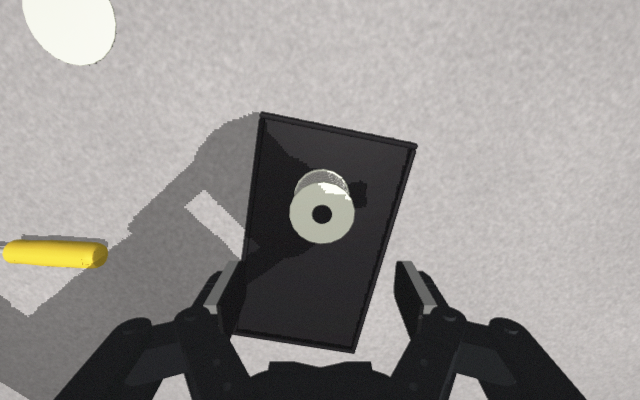

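Emit:
play_rows:
  steps:
    - [[0.0022,0,0.045],[0,0,0]]
    - [[0,0,0.045],[0,0,0]]
    - [[0,0,0.035],[0,0,0]]
    - [[0,0,0.02],[0,0,0]]
    - [[0,0,0.013],[0,0,0]]
    - [[0,0,0],[0,0,0]]
    - [[0,0,0],[0,0,0]]

```text
time_s: 45.5
eef_pos: [466.3, -293.7, 14.1]
ee_rot: [0.0, 0.737, -0.676, 0.0]
force: [-0.5, -0.1, 0.9]
grip_width: 0.902
```

Emit:
play_rows:
  steps:
    - [[0,0,0],[0,0,0]]
    - [[0,0,0],[0,0,0]]
    - [[0,0,0],[0,0,0]]
    - [[0,0,0],[0,0,0]]
    - [[0,0,0],[0,0,0]]
    - [[0,0,0],[0,0,0]]
    - [[0,0,0],[0,0,0]]
  grip: 1

```text
time_s: 46.2
eef_pos: [466.3, -294.1, 14.5]
ee_rot: [-0.0, 0.736, -0.677, 0.001]
force: [0.2, 1.7, 6.4]
grip_width: 0.598
```

Emit:
play_rows:
  steps:
    - [[0,0,-0.02],[0,0,0]]
    - [[0,0,-0.04],[0,0,0]]
    - [[0,0,-0.05],[0,0,0]]
    - [[0,0,-0.05],[0,0,0]]
    - [[0,0,0],[0,0,0]]
    - [[0,0,0],[0,0,0]]

```text
time_s: 46.8
eef_pos: [465.7, -293.7, 133.5]
ee_rot: [0.0, 0.736, -0.677, 0.0]
force: [-0.1, 0.1, -2.6]
grip_width: 0.6
```

```bash
python3 - <<'E'
from f2 import *
plan([597,-80.3,130],np.radians(94.85))
E
```

```text
mm [-201.6 -148.8    3.5] norm [array([-0.26874, -0.19842,  0.00463]), array([-0.0005, -0.0006, -0.0002])] yaw now -85.16 joints [-0.78  0.46  1.55  0.    1.13  0.71]
```

Emit:
play_rows:
  steps:
    - [[-0.0448,-0.0331,0],[0,0,0]]
    - [[-0.0448,-0.0331,0],[0,0,0]]
    - [[-0.0448,-0.0331,0],[0,0,0]]
    - [[-0.0448,-0.0331,0],[0,0,0]]
    - [[-0.0448,-0.0331,0],[0,0,0]]
    - [[-0.0448,-0.0331,0],[0,0,0]]
    - [[0,0,0],[0,0,0]]
    - [[0,0,0.05],[0,0,0]]
    - [[0,0,0.05],[0,0,0]]
    - [[0,0,0.02],[0,0,0]]
    - [[0,0,0],[0,0,0]]
    - [[0,0,0],[0,0,0]]
    - [[0,0,0],[0,0,0]]

```text
time_s: 48.1
eef_pos: [598.1, -80.8, 45.2]
ee_rot: [-0.001, 0.736, -0.677, 0.001]
force: [0.5, 0.3, -1.7]
grip_width: 0.599
```

```bash
python3 - <<'E'
from f2 import *
plan([596.9,-80.3,11.6],np.radians(94.85))
E
```

```text
mm [-0.7  1.2 33.6] norm [array([-0.00091,  0.00166,  0.04476]), array([-0.0035, -0.0016, -0.0004])] yaw now -85.17 joints [-0.33  0.68  1.45 -0.    1.01  1.16]
```

Emit:
play_rows:
  steps:
    - [[-0.0006,0.001,0.02],[0,0,0]]
    - [[0,0,0.012],[0,0,0]]
    - [[0,0,0.006],[0,0,0]]
    - [[0,0,0.004],[0,0,0]]
    - [[0,0,0.002],[0,0,0]]
    - [[0,0,0],[0,0,0]]
    - [[0,0,0],[0,0,0]]

```text
time_s: 48.8
eef_pos: [596.7, -80.1, 11.5]
ee_rot: [-0.0, 0.736, -0.677, 0.0]
force: [-4.0, 1.3, 6.3]
grip_width: 0.595
```

Contact, at the expected height and place. I release.

Emit:
play_rows:
  steps:
    - [[0,0,0],[0,0,0]]
    - [[0,0,0],[0,0,0]]
    - [[0,0,0],[0,0,0]]
    - [[0,0,0],[0,0,0]]
    - [[0,0,0],[0,0,0]]
    - [[0,0,-0.02],[0,0,0]]
    - [[0,0,-0.04],[0,0,0]]
    - [[0,0,-0.05],[0,0,0]]
    - [[0,0,-0.05],[0,0,0]]
    - [[0,0,-0.04],[0,0,0]]
    - [[0,0,0],[0,0,0]]
    - [[0,0,0],[0,0,0]]
  grip: 0.1

```text
time_s: 50.0
eef_pos: [596.4, -80.0, 161.3]
ee_rot: [-0.0, 0.736, -0.677, 0.001]
force: [-0.3, 0.4, 0.0]
grip_width: 0.901
```

```bash
python3 - <<'E'
from f4 import *
ci=cams.camera_info('wrist');im=cams.capture('wrist');cv2.imwrite('pics/w21.png',im[:,:,::-1]);pickle.dump((ci,im),open('w21.pkl','wb'))
for P in([596.6,-80.2,52],[587,33.5,52]):
    u=proj(ci,P).round().astype(int);hole(ci,im,tuple(u),r=13)
for n in('scene','side'):
    cv2.imwrite(f'pics/{n}21.png',cams.capture(n)[:,:,::-1])
E
```

```text
hole [319.91 200.91] 213 [596.27 -80.74  52.  ]
hole [192.03 201.21] 232 [586.2   33.39  52.  ]
```

View pics/w21.png

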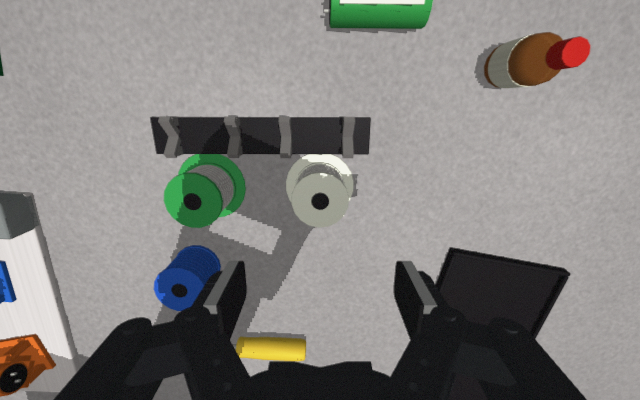

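View pics/side21.png

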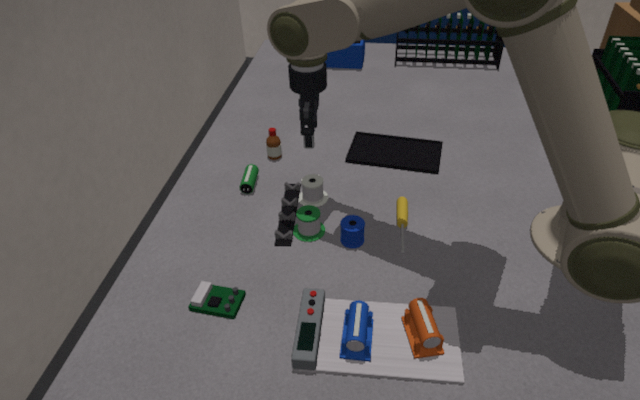

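View pics/scene21.png

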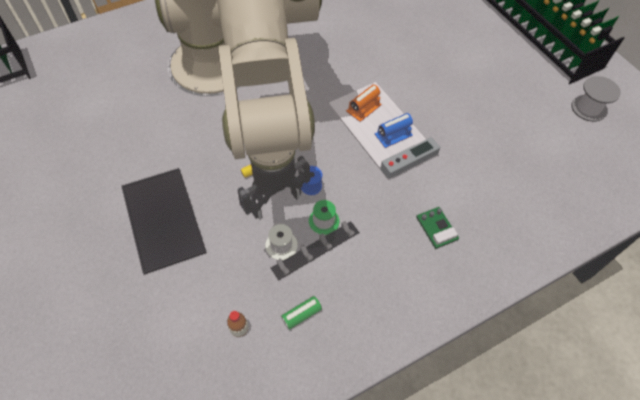

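All three views agree. The spools stand upright on their pads, the caps lie in their cradles, the tray is empty, and the bottle is where it was at (237,322). I hand in.

```bash
python3 -c "
from rig import ctrl
print(ctrl.finish_job(), ctrl.sense()['time_s'])"
```

```text
the job is handed in; nothing more can be done
the job is handed in; nothing more can be done
```

The job is handed in, about 50 s into the 144 s allowed; no verdict was reported. I moved both spools upright into the black tray, laid the orange and blue capacitors in their own cradles, then stood the spools back on their own pads.

**Last checks**
- **Spools:** both stand upright. The white one measured at (596.3, −80.7), against its pad centre at (596.4, −80.2). The green one measured at (586.2, 33.4), against its pad centre at (586.8, 33.7). Both are within about 1 mm, while the camera calibration is only good to about 2 mm.
- **Capacitors:** the wrist and side pictures show both lying level and centred in their V-notches. I touched them down at the expected seat height, within about 1 mm. I did not measure their seated height after letting go.
- **Surroundings:** the tray is empty, and the flux bottle and the two look-alikes are where they stood. The gripper was clear, about 110 mm above the spools.
- **Forces:** the wrist force I read stayed below about 8 N; I only had the reading at the end of each move.

No check failed. Two fits that could see only part of a capacitor came out a few mm short along its length, so I used the full-view fits instead.

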